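# Stack and bond fittings cartons into a dispatch column

## Robot

A 6-joint arm with a two-finger parallel gripper is mounted at the origin on the work surface. World frame = base frame: x ahead of the robot, y to its left, z up, the work surface at z = 0. Lengths are in m, angles in rad, forces in N, time in s.
With the tool pointing down it reaches from about 0.35 to 0.875 m from the base axis. Payload 4.2 kg.
Tool frame: the origin (TCP) lies midway between the tips of the shut fingers; the grasp point (between the pads) lies 19 mm behind it; z points along the fingers, y is the line along which they close (so a half turn about z gives the same grasp; the last joint's range is limited). The gripper opens to 85 mm and grips with 20 to 120 N. Pads are 22 mm wide; open, the fingers measure 114 mm over their backs; the gripper's body (76 mm by 85 mm) begins 54 mm behind the grasp point. The pads swing forward as they close: fully open they stand 13 mm farther back than shut.
Start: joints at [-0.861, 0.385, 0.008, 0, -1.194, -0.259], TCP at [0.272, -0.563, 0.231] pointing down, gripper open.
Joint ranges: [-3.14, 3.14], [-1.21, 2.06], [-1.07, 1.41], [-3.16, 2.05], [-2.99, -0.16], [-3.1, 3.1]. Speed limits (rad/s): [2.79, 2.79, 3.14, 3.14, 3.14, 3.14].

## Interface

Orientations are given as a unit quaternion [x, y, z, w].
In Python, from cell import observe, get_image, calibration, close_job gives the robot as it stands.
- The arm moves only by the tool drive_tool, never from a script. Its argument "series" is a list of rows, each an object with "delta_rot": the turn, a rotation vector about the tool's x, y, z in degrees, a list of three; "linear": the shift along the tool's x, y, z in cm, a list of three; "claw": the opening, from -1 (shut) to 1 (fully open). In form: [{"delta_rot": [ax, ay, az], "linear": [dx, dy, dz], "claw": claw}, ...]. A call has 1 to 20 rows; each row is the pose to reach, as a shift and turn from the pose commanded when the call began, along the tool's axes at that moment; what a row does not reach only later rows make up. A row lasts 1/10 s, in which the tool goes at most 50 mm and 8.59 degrees, less where a joint would pass 70% of its speed; a pose out of reach is approached as far as the arm can. A call with a gripper value outside its range is refused whole. The fingers move at their own pace and stop on an object; the grip force is fixed at half the most. Time passes only in rows, so rows that repeat a pose let the fingers close. It gives the time, the measured TCP pose, the force, the opening and the grip force at its end, in the units of the state.
- observe(): the state, without advancing time (a new reading comes with each control period).
- get_image(name): name is "scene" or "top" or "wrist"; returns the picture (400x640x3 uint8, blue, green, red); there is no depth.
- calibration(name): a dict with "camera_matrix" (3x3 intrinsics, pixels), "world_from_camera" (4x4, takes a point from camera to world coordinates); the wrist camera has in their place "hand_eye" (4x4, takes a point from camera to tool coordinates, whose origin is the TCP and whose axes are the flange's). Camera axes: x right, y up, looking along -z (the intrinsics and any distortion apply to the point x, -y, -z); pixel columns grow to the right and rows downward; lengths in m; the calibration is good to about 2 mm. A picture is of the moment at which its call begins: read the wrist's pose just before it. calibration takes no time and is no camera call.
- close_job(): hands the job in; it is judged then, once.
The state is a dict: "time": time; "qpos": joint angles; "dq": joint speeds; "joint_torque": joint torques, N m; "tcp_pos": TCP position; "tcp_rot": TCP orientation; "contact_force": force on the tool from outside, world axes, zero at the start; "ft_torque": the same for the moment, N m; "finger_gap": finger opening in m; "finger_force": force on a finger pad.
Only numpy, scipy, OpenCV 4.12 (cv2) and the standard library are available. Lean on these libraries where they do the work, as an engineer would, in place of code of your own. Each camera call takes 0.05 s, during which the arm holds its last target. There are 200 camera calls.

## Task

Finish the dispatch column on the packing board: take the blue-labelled carton from the sloped rack onto the green-labelled one, then the orange-labelled one on top, each square on the one below and with its label facing the same way as the green label. While still gripping each carton, press it down with 10 to 25 N so that the adhesive dots take, then let go. Do not crush a carton (over 45 N), and leave the black-labelled carton, the drill and the castor where they are.

Things in the scene. Friction and masses are not known exactly. Their poses are not given: they have to be found in the camera images.
- base_carton: closed cardboard carton, 90 x 60 x 50 mm (its x, y, z), 0.25 to 0.5 kg; origin at the centre of its underside, z out of its top; green label 44 mm wide on its -x end, folded 26 mm over onto the top; four flat white adhesive dots on the top. It stands loose on the packing board and is the foot of the column
- blue_carton: closed cardboard carton, 90 x 60 x 50 mm (its x, y, z), 0.25 to 0.5 kg; origin at the centre of its underside, z out of its top; blue label 44 mm wide on its -x end, folded 26 mm over onto the top; four flat white adhesive dots on the top. It lies on the sloped rack with its label end downhill, resting on the rack's lip
- orange_carton: closed cardboard carton, 90 x 60 x 50 mm (its x, y, z), 0.25 to 0.5 kg; origin at the centre of its underside, z out of its top; orange label 44 mm wide on its -x end, folded 26 mm over onto the top; four flat white adhesive dots on the top. It lies on the sloped rack with its label end uphill, its plain taped end resting on the rack's lip
- black_carton: closed cardboard carton, 90 x 60 x 50 mm (its x, y, z), 0.25 to 0.5 kg; origin at the centre of its underside, z out of its top; black label 44 mm wide on its -x end, folded 26 mm over onto the top; four flat white adhesive dots on the top. It lies on the rack as the blue one does and is not part of the job: leave it there
- base_carton_label (a point): the middle of the base carton's label end: on its -x face, 30 mm above its underside
- blue_carton_label (a point): the middle of the blue carton's label end: on its -x face, 30 mm above its underside
- orange_carton_label (a point): the middle of the orange carton's label end: on its -x face, 30 mm above its underside
- rack: fixed white sloped rack, deck 400 mm wide (its y) and 200 mm up the slope, tilted 30 degrees, falling towards the robot (its -x); origin on the bench under the deck's middle, where the deck is 95 mm high; a dark lip 14 mm high holds three cartons about 120 mm apart in three lanes (order varies), tops leaning 30 degrees towards the robot
- board: fixed plywood packing board 160 x 140 x 16 mm (x, y, z), origin at the centre of its underside; a small yellow arrow at its -x edge points to -x, the way the labels face; it carries the base carton
- drill: loose blue and black cordless drill lying on its side, about 240 x 190 x 58 mm, origin under its motor: leave alone
- castor: loose black twin-wheel chair castor lying on its side, 52 mm diameter, 42 mm high, origin under the wheel centre: leave alone

How it is judged:
By the outcome, as a careful person would: the job done as asked, in the order asked, and still so for the second after the job is handed in, with the robot touching nothing.
It also fails if it takes over 67 s, if anything falls off the work surface, if the arm or the gripper's body presses on something with over 40 N, if the wrist force passes 120 N, or if a joint passes its speed limit or range.

## Working session

There is one attempt and no reset: what is moved stays moved. The work goes in short steps, Python scripts to look and compute and a tool call to move; the robot and the scene stay as the last step left them, time stands still between calls to the robot, and variables do not carry over. Pictures are saved under pics/ and viewed, at most 10 in all, crops included, and the job is handed in when it is done.

Besides the shell and the picture viewer there is one more tool, called after "Request:" as name(argument=value, ...), one argument or row to a line, values as JSON. drive_tool: Moves the arm, as the interface text tells. Its arguments: {"type":"object","properties":{"series":{"type":"array","items":{"type":"object","properties":{"delta_rot":{"type":"array","items":{"type":"number"}},"linear":{"type":"array","items":{"type":"number"}},"claw":{"type":"number"}}}}},"required":["series"]}

```bash
ls; mkdir -p pics; python3 - <<'E'
from cell import *
import cv2,numpy as np
np.set_printoptions(precision=4,suppress=True)
for n in("scene","top"):
    cv2.imwrite(f"pics/{n}0.png",get_image(n))
for n in("scene","top","wrist"): print(n,calibration(n))
print(observe())
E
```

```text
pics
scene {'camera_matrix': array([[379.7218,   0.    , 317.0059],
       [  0.    , 379.7218, 203.4389],
       [  0.    ,   0.    ,   1.    ]]), 'world_from_camera': array([[-0.0993, -0.7714,  0.6285,  1.2643],
       [ 0.995 , -0.0702,  0.0711,  0.0808],
       [-0.0107,  0.6324,  0.7745,  0.8916],
       [ 0.    ,  0.    ,  0.    ,  1.    ]])}
top {'camera_matrix': array([[451.7696,   0.    , 319.3114],
       [  0.    , 451.7696, 198.6331],
       [  0.    ,   0.    ,   1.    ]]), 'world_from_camera': array([[ 0.0768,  0.9711, -0.2261,  0.3386],
       [-0.997 ,  0.0745, -0.0187, -0.0202],
       [-0.0013,  0.2268,  0.9739,  1.3018],
       [ 0.    ,  0.    ,  0.    ,  1.    ]])}
wrist {'camera_matrix': array([[299.4833,   0.    , 320.253 ],
       [  0.    , 299.4833, 201.1826],
       [  0.    ,   0.    ,   1.    ]]), 'hand_eye': array([[-0.0003,  0.9489,  0.3155,  0.0805],
       [ 1.    ,  0.0003, -0.    , -0.0002],
       [-0.0001,  0.3155, -0.9489, -0.1416],
       [ 0.    ,  0.    ,  0.    ,  1.    ]])}
{'time': 0.1, 'qpos': array([-0.8615,  0.3855,  0.0068, -0.0004, -1.194 , -0.2586]), 'dq': array([ 0.0013, -0.0014,  0.0038,  0.0019, -0.0005,  0.0005]), 'joint_torque': array([ -0.0003, -39.3319,  18.8929,   4.1979,  -0.0026,   0.    ]), 'tcp_pos': array([ 0.272 , -0.5621,  0.2303]), 'tcp_rot': array([-0.2234,  0.9747,  0.0009, -0.0003]), 'contact_force': array([-0.2435,  0.3763, -0.6556]), 'ft_torque': array([-0.0277,  0.0271, -0.0635]), 'finger_force': 0.0, 'finger_gap': 0.08553003243652894}
```

View pics/scene0.png

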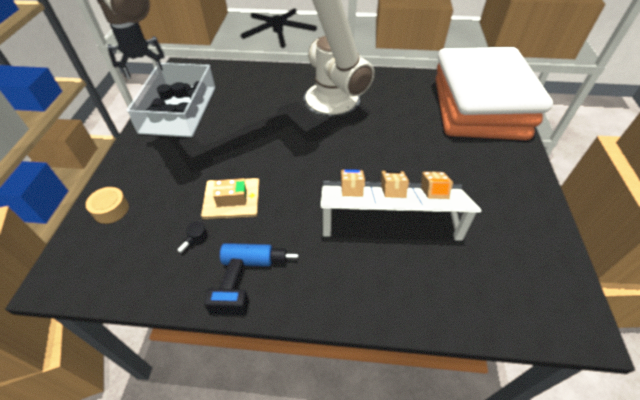

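View pics/top0.png

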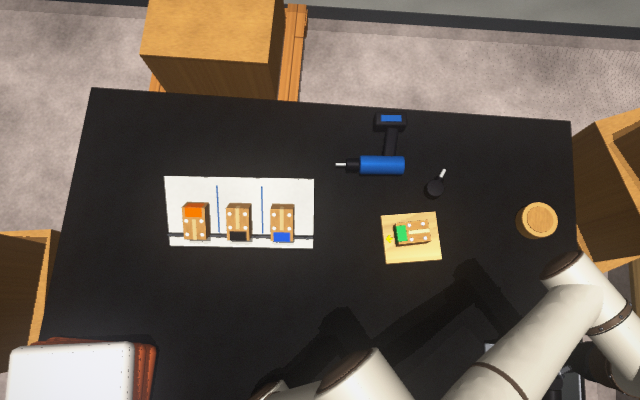

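The scene shows the rack with, left to right in the top view, orange (195,222), black (238,222) and blue (283,223). The base carton is at (412,233), with its label and the arrow pointing image-left, which is about +y. The drill (375,160) and castor (435,188) are clear of the column. Next, coarse positions from the top view.

```bash
cat > h.py <<'E'
from cell import *
import cv2,numpy as np
from scipy.spatial.transform import Rotation as R
np.set_printoptions(precision=4,suppress=True)
def T(p,r):
    M=np.eye(4);M[:3,:3]=r.as_matrix();M[:3,3]=p;return M
def cam(n,o=None):
    c=calibration(n);K=c["camera_matrix"]
    M=c["world_from_camera"] if n!="wrist" else T(o["tcp_pos"],R.from_quat(o["tcp_rot"]))@c["hand_eye"]
    return K,M,c
def ray(K,M,uv):
    uv=np.atleast_2d(uv).astype(float)
    d=np.c_[(uv[:,0]-K[0,2])/K[0,0],-(uv[:,1]-K[1,2])/K[1,1],-np.ones(len(uv))]
    return M[:3,3],d@M[:3,:3].T
def onplane(K,M,uv,n,p0):
    o,d=ray(K,M,uv);return o+d*(((p0-o)@n)/(d@n))[:,None]
def proj(K,M,P):
    q=(np.atleast_2d(P)-M[:3,3])@M[:3,:3]
    return np.c_[K[0,2]+K[0,0]*q[:,0]/-q[:,2],K[1,2]-K[1,1]*q[:,1]/-q[:,2]]
HSV=dict(green=((45,120,60),(80,255,255)),blue=((108,150,80),(130,255,255)),orange=((8,215,180),(16,255,255)))
def mask(im,c):
    return cv2.inRange(cv2.cvtColor(im,cv2.COLOR_BGR2HSV),*[np.array(x) for x in HSV[c]])
def blobs(m,amin=10):
    n,l,s,c=cv2.connectedComponentsWithStats(m)
    return [(s[i],c[i]) for i in range(1,n) if s[i,4]>=amin]
def move(p,r,o=None):
    "delta rows from the measured (or given) pose to tcp p with rotation r"
    o=o or observe();r0=R.from_quat(o["tcp_rot"])
    print("rot",(r0.inv()*r).as_rotvec(degrees=True).round(2),"lin",(r0.inv().apply(p-o["tcp_pos"])*100).round(2))
def tool(z,x):
    z=np.array(z,float);z/=np.linalg.norm(z);x=np.array(x,float);x-=z*(x@z);x/=np.linalg.norm(x)
    return R.from_matrix(np.c_[x,np.cross(z,x),z])
E
python3 - <<'E'
from h import *
im=cv2.imread("pics/top0.png");K,M,_=cam("top");Z=np.array([0,0,1.])
print(calibration("top").keys(),calibration("wrist").keys())
hs=cv2.cvtColor(im,cv2.COLOR_BGR2HSV)
for c in HSV:
    for s,ce in blobs(mask(im,c),20): print(c,s,ce,onplane(K,M,ce,Z,np.array([0,0,.066]))[0])
print(hs[212,195],hs[238,283],hs[233,402])
# rack corners of white deck
for uv in [(164,176),(313,179),(169,247),(313,248)]: print(uv,onplane(K,M,uv,Z,np.array([0,0,.145 if uv[1]<200 else .05]))[0])
print(onplane(K,M,[(381,216),(436,212),(441,261),(386,264)],Z,np.array([0,0,.016])))
E
```

```text
dict_keys(['camera_matrix', 'world_from_camera']) dict_keys(['camera_matrix', 'hand_eye'])
green [395 225  13  17 176] [400.4716 233.0966] [ 0.5453 -0.2272  0.066 ]
blue [381 115  21   7 115] [390.6087 117.8522] [ 0.8838 -0.1861  0.066 ]
blue [360 155  45  19 475] [382.1621 164.92  ] [ 0.7379 -0.168   0.066 ]
blue [274 233  16   9 132] [281.6515 236.697 ] [0.5102 0.0987 0.066 ]
orange [185 204  18  13 196] [192.9643 210.3367] [0.5651 0.3528 0.066 ]
[ 15 255 248] [111 204 228] [ 68 181 220]
(164, 176) [0.6372 0.4189 0.145 ]
(313, 179) [0.6593 0.0229 0.145 ]
(169, 247) [0.4598 0.4095 0.05  ]
(313, 248) [0.4877 0.0105 0.05  ]
[[ 0.5993 -0.1776  0.016 ]
 [ 0.6233 -0.3361  0.016 ]
 [ 0.4828 -0.3528  0.016 ]
 [ 0.4624 -0.198   0.016 ]]
```

```bash
python3 - <<'E'
from h import *
a=np.radians(-81.4)
move(np.array([.55,-.26,.21]),tool([0,0,-1],[np.cos(a),np.sin(a),0]))
E
```

```text
rot [  0.1    0.06 -72.78] lin [-38.18  15.09   2.06]
```

Request:
drive_tool(
  series=[
    {"delta_rot":[0,0,-72.8],"linear":[-38.2,15.1,2],"claw":1},
    {"delta_rot":[0,0,-72.8],"linear":[-38.2,15.1,2],"claw":1},
    {"delta_rot":[0,0,-72.8],"linear":[-38.2,15.1,2],"claw":1},
    {"delta_rot":[0,0,-72.8],"linear":[-38.2,15.1,2],"claw":1},
    {"delta_rot":[0,0,-72.8],"linear":[-38.2,15.1,2],"claw":1},
    {"delta_rot":[0,0,-72.8],"linear":[-38.2,15.1,2],"claw":1},
    {"delta_rot":[0,0,-72.8],"linear":[-38.2,15.1,2],"claw":1},
    {"delta_rot":[0,0,-72.8],"linear":[-38.2,15.1,2],"claw":1},
    {"delta_rot":[0,0,-72.8],"linear":[-38.2,15.1,2],"claw":1},
    {"delta_rot":[0,0,-72.8],"linear":[-38.2,15.1,2],"claw":1},
    {"delta_rot":[0,0,-72.8],"linear":[-38.2,15.1,2],"claw":1},
    {"delta_rot":[0,0,-72.8],"linear":[-38.2,15.1,2],"claw":1},
  ],
)

```text
time: 1.3
tcp_pos: [0.5495, -0.2611, 0.2113]
tcp_rot: [0.757, -0.653, -0.0, 0.0]
contact_force: [-0.3, -0.1, 0.7]
finger_gap: 0.0853
finger_force: 0.0
```

```bash
python3 - <<'E'
from h import *
import pickle
o=observe();im=get_image("wrist");cv2.imwrite("pics/w1.png",im);pickle.dump(o,open("w1.pkl","wb"));print(o)
E
```

```text
{'time': 1.3, 'qpos': array([-0.1778,  0.3709, -0.065 ,  0.    , -1.1353,  0.3258]), 'dq': array([-0.0073, -0.0038,  0.002 ,  0.0008, -0.0001,  0.0052]), 'joint_torque': array([  0.4586, -37.7683,  18.3889,   4.0674,   0.0052,  -0.0041]), 'tcp_pos': array([ 0.5495, -0.2611,  0.2113]), 'tcp_rot': array([ 0.7575, -0.6529, -0.0002,  0.0001]), 'contact_force': array([-0.2634, -0.1444,  0.7386]), 'ft_torque': array([ 0.0089, -0.0055, -0.0566]), 'finger_force': 0.0, 'finger_gap': 0.08532779229682168}
```

View pics/w1.png

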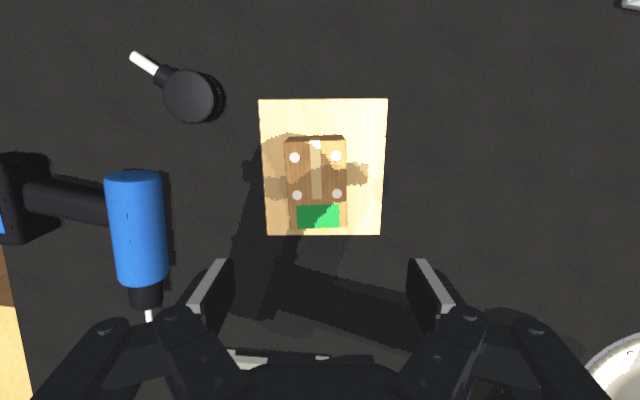

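```bash
cat >> h.py <<'E'
def dots(im,roi,lo=170,smax=60):
    u0,v0,u1,v1=roi;h=cv2.cvtColor(im,cv2.COLOR_BGR2HSV)[v0:v1,u0:u1]
    m=cv2.inRange(h,np.array((0,0,lo)),np.array((180,smax,255)))
    return [(s[4],s[2],s[3],c+[u0,v0]) for s,c in blobs(m,8)]
def label(m,amin=60):
    cs=max(cv2.findContours(m,cv2.RETR_EXTERNAL,cv2.CHAIN_APPROX_NONE)[0],key=cv2.contourArea)
    return cs[:,0,:]
E
python3 - <<'E'
from h import *
import pickle
im=cv2.imread("pics/w1.png");o=pickle.load(open("w1.pkl","rb"));K,M,_=cam("wrist",o);Z=np.array([0,0,1.]);p0=Z*.066
D=dots(im,(280,130,352,235),190,70)
for d in D: print(d[:3],d[3],onplane(K,M,d[3],Z,p0)[0])
c=label(mask(im,"green"));P=onplane(K,M,c,Z,p0)[:,:2]
r=cv2.minAreaRect((P*1000).astype(np.float32));print("label rect mm",r,cv2.boxPoints(r))
# carton outline: edges vs board
b=cv2.cvtColor(im,cv2.COLOR_BGR2HSV)
for v in (150,175,190): print(v,b[v,278:296,2],b[v,340:354,2])
print(b[128:146,303,2],b[128:146,330,2])
E
```

```text
(np.int32(488), np.int32(72), np.int32(33)) [327.6865 136.8258] [ 0.5505 -0.3111  0.066 ]
(np.int32(83), np.int32(12), np.int32(10)) [315.3855 143.5783] [ 0.561  -0.3031  0.066 ]
(np.int32(110), np.int32(12), np.int32(12)) [335.6364 155.3636] [ 0.5402 -0.2949  0.066 ]
(np.int32(93), np.int32(11), np.int32(11)) [294.1505 157.    ] [ 0.5794 -0.2875  0.066 ]
(np.int32(428), np.int32(48), np.int32(49)) [338.3621 219.8551] [ 0.5265 -0.2295  0.066 ]
(np.int32(75), np.int32(10), np.int32(10)) [336.4267 193.3333] [ 0.5332 -0.2574  0.066 ]
(np.int32(74), np.int32(10), np.int32(10)) [296.7568 194.8243] [ 0.5723 -0.25    0.066 ]
label rect mm ((548.5571899414062, -230.54977416992188), (42.776954650878906, 24.654613494873047), 11.57351303100586) [[ 525.1304 -222.7642]
 [ 530.0767 -246.9175]
 [ 571.9839 -238.3354]
 [ 567.0377 -214.182 ]]
150 [208 206 206 207 206 199 180 194 197 198 193 189 192 198 203 205 203 204] [254 254 254 253 253 251 253 255 255 255 255 255 255 255]
175 [201 201 200 190 188 188 187 185 184 197 204 203 197 192 193 196 189 185] [155 159 161 158 154 150 158 179 181 180 184 185 186 188]
190 [169 164 159 158 159 156 156 154 152 145 154 159 160 160 156 160 172 183] [189 159 154 156 155 156 215 254 254 254 254 254 254 255]
[255 255 255 255 255 255 254 205 154 122 121 121 121 145 186 188 186 185] [255 255 255 255 255 255 254 147 124 122 123 123 197 252 254 254 254 254]
```

The wrist view shows the green label at (318,216), at the tool's -x side, with dots at (294,157), (336,155), (297,195) and (336,193). That puts the base centre at about (0.5545, -0.262) with yaw -79.4° and the top at 0.066. The far edge agrees with the 45 mm half length. Next I view the rack.

```bash
python3 - <<'E'
from h import *
y=np.radians(3.5);ex=np.array([np.cos(y),np.sin(y),0])
n=-.5*ex+np.array([0,0,.866]);
move(np.array([.43,.205,.265]),tool(-n,ex))
E
```

```text
rot [ 22.23  24.25 -82.92] lin [-47.88   4.95  -5.36]
```

Request:
drive_tool(
  series=[
    {"delta_rot":[0,0,0],"linear":[-5,0.5,-3.5],"claw":1},
    {"delta_rot":[22.2,24.3,-82.9],"linear":[-47.9,5,-5.4],"claw":1},
    {"delta_rot":[22.2,24.3,-82.9],"linear":[-47.9,5,-5.4],"claw":1},
    {"delta_rot":[22.2,24.3,-82.9],"linear":[-47.9,5,-5.4],"claw":1},
    {"delta_rot":[22.2,24.3,-82.9],"linear":[-47.9,5,-5.4],"claw":1},
    {"delta_rot":[22.2,24.3,-82.9],"linear":[-47.9,5,-5.4],"claw":1},
    {"delta_rot":[22.2,24.3,-82.9],"linear":[-47.9,5,-5.4],"claw":1},
    {"delta_rot":[22.2,24.3,-82.9],"linear":[-47.9,5,-5.4],"claw":1},
    {"delta_rot":[22.2,24.3,-82.9],"linear":[-47.9,5,-5.4],"claw":1},
    {"delta_rot":[22.2,24.3,-82.9],"linear":[-47.9,5,-5.4],"claw":1},
    {"delta_rot":[22.2,24.3,-82.9],"linear":[-47.9,5,-5.4],"claw":1},
    {"delta_rot":[22.2,24.3,-82.9],"linear":[-47.9,5,-5.4],"claw":1},
    {"delta_rot":[22.2,24.3,-82.9],"linear":[-47.9,5,-5.4],"claw":1},
    {"delta_rot":[22.2,24.3,-82.9],"linear":[-47.9,5,-5.4],"claw":1},
  ],
)

```text
time: 2.75
tcp_pos: [0.4294, 0.2051, 0.2658]
tcp_rot: [0.965, 0.029, 0.259, -0.008]
contact_force: [-0.1, 0.2, -0.8]
finger_gap: 0.0855
finger_force: 0.0
```

```bash
python3 - <<'E'
from h import *
import pickle
o=observe();im=get_image("wrist");cv2.imwrite("pics/w2.png",im);pickle.dump(o,open("w2.pkl","wb"));print(o["qpos"],o["tcp_pos"],o["dq"])
E
```

```text
[ 0.9681 -0.1181 -0.8362  0.7212 -0.6403  0.1198] [0.4294 0.2051 0.2658] [-0.0001  0.0106  0.0182  0.0015  0.0028  0.0008]
```

View pics/w2.png

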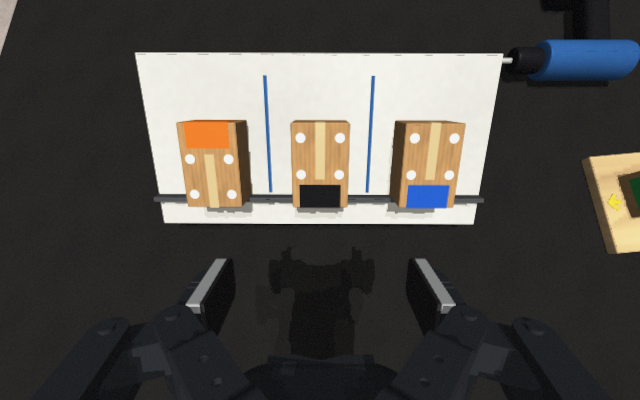

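```bash
cat > rk.py <<'E'
from h import *
import pickle
im=cv2.imread("pics/w2.png");o=pickle.load(open("w2.pkl","rb"));K,M,_=cam("wrist",o)
h=cv2.cvtColor(im,cv2.COLOR_BGR2HSV)
m=cv2.inRange(h,np.array((0,0,150)),np.array((180,40,255)));m[:,:100]=0;m[240:]=0
c=np.vstack([x[:,0] for x in cv2.findContours(m,cv2.RETR_EXTERNAL,cv2.CHAIN_APPROX_NONE)[0] if cv2.contourArea(x)>300])
s=c@[1,1];d=c@[1,-1];q=np.array([c[s.argmin()],c[d.argmax()],c[s.argmax()],c[d.argmin()]]) # ul,ur,lr,ll
print(q.tolist())
yaw=np.radians(3.5)
for _ in range(3):
    ex=np.array([np.cos(yaw),np.sin(yaw),0]);n=-.5*ex+np.array([0,0,np.sqrt(.75)])
    for z0 in (.085,.095,.105):
        P=onplane(K,M,q,n,np.array([.555,.2155,z0]))
        print(z0,[np.linalg.norm(P[i]-P[(i+1)%4]).round(4) for i in range(4)],end=" ")
    P=onplane(K,M,q,n,np.array([.555,.2155,.095]))
    e=P[0]-P[1]+P[3]-P[2];yaw=np.arctan2(-e[0],e[1]);print("yaw",np.degrees(yaw));print(P,P.mean(0))
E
python3 rk.py
```

```text
[[136, 52], [511, 58], [473, 223], [164, 221]]
0.085 [np.float64(0.4102), np.float64(0.1956), np.float64(0.4017), np.float64(0.1985)] 0.095 [np.float64(0.4004), np.float64(0.1909), np.float64(0.3921), np.float64(0.1937)] 0.105 [np.float64(0.3905), np.float64(0.1862), np.float64(0.3824), np.float64(0.189)] yaw 2.8952241355764023
[[0.6367 0.4142 0.1491]
 [0.6556 0.0143 0.1459]
 [0.4902 0.0147 0.0506]
 [0.4691 0.4061 0.0522]] [0.5629 0.2123 0.0994]
0.085 [np.float64(0.4102), np.float64(0.195), np.float64(0.4017), np.float64(0.1991)] 0.095 [np.float64(0.4003), np.float64(0.1903), np.float64(0.3921), np.float64(0.1943)] 0.105 [np.float64(0.3905), np.float64(0.1856), np.float64(0.3824), np.float64(0.1895)] yaw 2.7790996141601054
[[0.6373 0.4148 0.1483]
 [0.6549 0.0149 0.1467]
 [0.49   0.0152 0.0517]
 [0.4692 0.4067 0.0511]] [0.5629 0.2129 0.0995]
0.085 [np.float64(0.4102), np.float64(0.1949), np.float64(0.4017), np.float64(0.1992)] 0.095 [np.float64(0.4003), np.float64(0.1902), np.float64(0.3921), np.float64(0.1944)] 0.105 [np.float64(0.3905), np.float64(0.1855), np.float64(0.3824), np.float64(0.1896)] yaw 2.7568023697747686
[[0.6374 0.4149 0.1481]
 [0.6548 0.015  0.1469]
 [0.49   0.0153 0.0519]
 [0.4692 0.4068 0.0509]] [0.5629 0.213  0.0995]
```

```bash
cat > rk2.py <<'E'
from h import *
import pickle
im=cv2.imread("pics/w2.png");o=pickle.load(open("w2.pkl","rb"));K,M,_=cam("wrist",o)
h=cv2.cvtColor(im,cv2.COLOR_BGR2HSV)
m=cv2.inRange(h,np.array((0,0,130)),np.array((180,60,255)))
def fit(pts): return cv2.fitLine(np.array(pts,np.float32),cv2.DIST_HUBER,0,.01,.01).ravel()
up=[(u,np.nonzero(m[30:80,u])[0][0]+30-.5) for u in range(150,480,5)]
dn=[(u,np.nonzero(m[205:240,u])[0][-1]+205+.5) for u in range(175,470,5)]
L=[(np.nonzero(m[v,120:180])[0][0]+120-.5,v) for v in range(70,190,5)]
Rr=[(np.nonzero(m[v,440:500])[0][-1]+440+.5,v) for v in range(85,190,5)]
l=[fit(x) for x in (up,Rr,dn,L)]
def X(a,b):
    t=np.linalg.solve(np.c_[a[:2],-b[:2]],b[2:]-a[2:]);return a[2:]+t[0]*a[:2]
q=np.array([X(l[3],l[0]),X(l[0],l[1]),X(l[1],l[2]),X(l[2],l[3])])
yaw=np.radians(2.8);z0=.095
for _ in range(8):
    ex=np.array([np.cos(yaw),np.sin(yaw),0]);n=-.5*ex+np.array([0,0,np.sqrt(.75)])
    P=onplane(K,M,q,n,np.array([.5629,.213,z0]))
    w=[np.linalg.norm(P[i]-P[(i+1)%4]) for i in range(4)];z0+=((w[0]+w[2])/2-.4)*1.0
    e=P[0]-P[1]+P[3]-P[2];yaw=np.arctan2(-e[0],e[1])
C=P.mean(0);S=ex*np.sqrt(.75)+np.array([0,0,.5]);Y=np.cross(n,S)
if __name__=="__main__":
    print(q);print(w,"yaw",np.degrees(yaw));print(P,C)
    Ct=C+n*.05
    for c in("blue","orange"):
        m2=mask(im,c);m2[:110]=0;m2[215:]=0;m2[:,480:]=0
        k=label(m2);Q=onplane(K,M,k,n,Ct)-Ct
        r=cv2.minAreaRect((np.c_[Q@S,Q@Y]*1000).astype(np.float32));print(c,"S,Y mm",r)
    for roi in((180,120,246,206),(394,122,462,206)):
        for d in dots(im,roi,200,70):
            if d[0]<200: Q=onplane(K,M,d[3],n,Ct)[0]-Ct;print(d[0],d[3],"S,Y",(Q@S*1000).round(1),(Q@Y*1000).round(1))
E
python3 rk2.py
```

```text
[[133.749   51.4271]
 [503.3109  52.9364]
 [473.1752 223.5   ]
 [163.8636 223.5   ]]
[np.float64(0.400174447800545), np.float64(0.1993428478093445), np.float64(0.3998255495801808), np.float64(0.20125528313206847)] yaw 3.3004043295528445
[[0.6408 0.4203 0.1443]
 [0.663  0.0208 0.1438]
 [0.4906 0.0112 0.0442]
 [0.4668 0.4103 0.0437]] [0.5653 0.2157 0.094 ]
blue S,Y mm ((-47.8086051940918, -117.43633270263672), (23.73784637451172, 42.87167739868164), 0.12144161760807037)Traceback (most recent call last):
  File "rk2.py", line 27, in <module>
    k=label(m2);Q=onplane(K,M,k,n,Ct)-Ct
  File "h.py", line 38, in label
    cs=max(cv2.findContours(m,cv2.RETR_EXTERNAL,cv2.CHAIN_APPROX_NONE)[0],key=cv2.contourArea)
ValueError: max() iterable argument is empty
```

```bash
sed -i 's/orange=((8,215,180)/orange=((6,200,150)/; s/(16,255,255)/(18,255,255)/' h.py; python3 - <<'E'
import cv2
h=cv2.cvtColor(cv2.imread("pics/w2.png"),cv2.COLOR_BGR2HSV);print(h[135,200:212:4],h[160,190])
E
sed -i 's/orange=((6,200,150),(18,255,255))/orange=((6,235,200),(18,255,255))/' h.py; python3 rk2.py | tail -12
```

```text
[[ 13 206 243]
 [ 13 207 242]
 [ 13 208 242]] [ 60   2 245]
[[133.749   51.4271]
 [503.3109  52.9364]
 [473.1752 223.5   ]
 [163.8636 223.5   ]]
[np.float64(0.400174447800545), np.float64(0.1993428478093445), np.float64(0.3998255495801808), np.float64(0.20125528313206847)] yaw 3.3004043295528445
[[0.6408 0.4203 0.1443]
 [0.663  0.0208 0.1438]
 [0.4906 0.0112 0.0442]
 [0.4668 0.4103 0.0437]] [0.5653 0.2157 0.094 ]
blue S,Y mm ((-47.8086051940918, -117.43633270263672), (23.73784637451172, 42.87167739868164), 0.12144161760807037)Traceback (most recent call last):
  File "rk2.py", line 27, in <module>
    k=label(m2);Q=onplane(K,M,k,n,Ct)-Ct
  File "h.py", line 38, in label
    cs=max(cv2.findContours(m,cv2.RETR_EXTERNAL,cv2.CHAIN_APPROX_NONE)[0],key=cv2.contourArea)
ValueError: max() iterable argument is empty
```

```bash
sed -i 's/orange=((6,235,200)/orange=((9,195,215)/' h.py; python3 rk2.py | tail -11
```

```text
83 [189.4578 158.5422] S,Y -7.0 133.3
84 [228.119  158.6667] S,Y -7.0 93.2
75 [194.2267 193.7333] S,Y -45.1 133.4
74 [231.5 194. ] S,Y -45.3 93.2
16 [183.5 204.5] S,Y -57.4 146.7
88 [414.4545 137.8068] S,Y 14.6 -97.7
88 [453.8864 137.9773] S,Y 14.5 -137.7
166 [459.1386 178.7771] S,Y -28.0 -149.3
78 [410.6667 174.4872] S,Y -23.4 -97.6
80 [448.675  174.5875] S,Y -23.4 -137.6
9 [457. 205.] S,Y -57.3 -151.2
```

The rack view gives a 400 x 200 deck centred at (0.565, 0.216, 0.094), which matches the given 95 mm. Blue's label is at (428,197), with dots at (414,138), (454,138), (411,174) and (449,175). Orange's label is at (207,135), at the uphill end. I'm approaching blue now.

```bash
cat >> rk2.py <<'E'
bl=C-S*.0154-Y*.1176; og=C-S*.0155+Y*.1133
E
python3 - <<'E'
import rk2
from rk2 import *
r=tool(-n,S);print("blue",bl,"or",og,"n",n)
move(bl+n*.09,r);move(bl+n*.005,r)
E
```

```text
blue [0.5588 0.0975 0.0863] or [0.5454 0.328  0.0862] n [-0.4992 -0.0288  0.866 ]
rot [-0.11 -0.06  0.13] lin [ 1.61 11.55 12.67]
rot [-0.11 -0.06  0.13] lin [ 1.6  11.56 21.17]
```

Request:
drive_tool(
  series=[
    {"delta_rot":[0,0,0.1],"linear":[1.6,11.55,11],"claw":1},
    {"delta_rot":[0,0,0.1],"linear":[1.6,11.55,11],"claw":1},
    {"delta_rot":[0,0,0.1],"linear":[1.6,11.55,11],"claw":1},
    {"delta_rot":[0,0,0.1],"linear":[1.6,11.55,11],"claw":1},
    {"delta_rot":[0,0,0.1],"linear":[1.6,11.55,11],"claw":1},
    {"delta_rot":[0,0,0.1],"linear":[1.6,11.55,14],"claw":1},
    {"delta_rot":[0,0,0.1],"linear":[1.6,11.55,16],"claw":1},
    {"delta_rot":[0,0,0.1],"linear":[1.6,11.55,18],"claw":1},
    {"delta_rot":[0,0,0.1],"linear":[1.6,11.55,19.5],"claw":1},
    {"delta_rot":[0,0,0.1],"linear":[1.6,11.55,20.5],"claw":1},
    {"delta_rot":[0,0,0.1],"linear":[1.6,11.55,21.1],"claw":1},
    {"delta_rot":[0,0,0.1],"linear":[1.6,11.55,21.1],"claw":1},
    {"delta_rot":[0,0,0.1],"linear":[1.6,11.55,21.1],"claw":1},
  ],
)

```text
time: 4.1
tcp_pos: [0.5598, 0.1122, 0.1395]
tcp_rot: [0.974, 0.025, 0.227, 0.013]
contact_force: [-0.1, -0.4, 0.6]
finger_gap: 0.0849
finger_force: 0.0
```

```bash
python3 - <<'E'
from rk2 import *
o=observe();print(o["qpos"],o["contact_force"],o["finger_gap"],o["finger_force"])
d=o["tcp_pos"]-bl;print("S,Y,n mm",d@S*1e3,d@Y*1e3,d@n*1e3)
move(bl+n*.005,tool(-n,S))
E
```

```text
[ 0.3313  0.2031 -0.9056  1.3867 -0.1605 -0.0594] [-0.0976 -0.3624  0.6452] 0.08490501854460449 0.0
S,Y,n mm 28.168867335362343 14.539045244049053 45.0875750791176
rot [2.25 3.81 0.21] lin [-2.55  1.28  4.24]
```

```bash
cat > kin.py <<'E'
from h import *
from scipy.optimize import least_squares
import pickle
Q=[[-0.8615,.3855,.0068,-.0004,-1.194,-.2586],[-0.1778,0.3709,-0.065,0,-1.1353,0.3258],[0.9681,-0.1181,-0.8362,0.7212,-0.6403,0.1198],[0.3313,0.2031,-0.9056,1.3867,-0.1605,-0.0594]]
Pt=np.array([[.272,-.5621,.2303],[.5495,-.2611,.2113],[.4294,.2051,.2658],[.5598,.1122,.1395]])
Qt=[[-.2234,.9747,.0009,-.0003],[.7575,-.6529,-.0002,.0001],[.965,.029,.259,-.008],[.974,.025,.227,.013]]
def fk(q,p,s4=1,s6=-1):
    h,L1,L2,e,lo,Lt=p
    A=R.from_euler("z",q[0]);B=A*R.from_euler("y",q[1]);F=A*R.from_euler("y",q[1]-q[2])
    W=F*R.from_euler("x",s4*q[3])*R.from_euler("y",-q[4])      # tool z = W x-axis
    X=W.as_matrix();r=R.from_matrix(np.c_[-X[:,1],X[:,2],-X[:,0]]@np.diag([1,1,-1])) # provisional
    Tm=np.c_[X[:,1],-X[:,2],X[:,0]]
    if np.linalg.det(Tm)<0: Tm[:,1]*=-1
    r=R.from_matrix(Tm)*R.from_euler("z",s6*q[5])
    pos=A.apply([0,lo,h])+B.apply([0,0,L1])+F.apply([L2,0,e])+W.apply([Lt,0,0])
    return pos,r
if __name__=="__main__":
    for s4 in(1,-1):
        s=least_squares(lambda p:np.ravel([fk(q,p,s4)[0]-x for q,x in zip(Q,Pt)]),[.2,.35,.35,0,-.16,.25])
        print(s4,s.x,s.cost**.5)
        for s6 in(1,-1): print(s6,[((fk(q,s.x,s4,s6)[1]).inv()*R.from_quat(t)).as_rotvec(degrees=True).round(1) for q,t in zip(Q,Qt)])
E
python3 kin.py
```

```text
Traceback (most recent call last):
  File "kin.py", line 19, in <module>
    s=least_squares(lambda p:np.ravel([fk(q,p,s4)[0]-x for q,x in zip(Q,Pt)]),[.2,.35,.35,0,-.16,.25])
  File "kin.py", line 19, in <lambda>
    s=least_squares(lambda p:np.ravel([fk(q,p,s4)[0]-x for q,x in zip(Q,Pt)]),[.2,.35,.35,0,-.16,.25])
                                       ~~^^^^^^^^
  File "kin.py", line 11, in fk
    X=W.as_matrix();r=R.from_matrix(np.c_[-X[:,1],X[:,2],-X[:,0]]@np.diag([1,1,-1])) # provisional
                      ~~~~~~~~~~~~~^^^^^^^^^^^^^^^^^^^^^^^^^^^^^^^^^^^^^^^^^^^^^^^^^
  File "scipy/spatial/transform/_rotation.pyx", line 1143, in scipy.spatial.transform._rotation.Rotation.from_matrix
ValueError: Non-positive determinant (left-handed or null coordinate frame) in rotation matrix 0: [[-0.7587  0.6514 -0.0015]
 [-0.6514 -0.7587  0.0012]
 [ 0.0004 -0.0019 -1.    ]].
```

```bash
python3 - <<'E'
s=open("kin.py").read()
i=s.index("    X=W.as_matrix()");j=s.index("    r=R.from_matrix(Tm)")
s=s[:i]+"    X=W.as_matrix();Tm=np.c_[-X[:,1],-X[:,2],X[:,0]]\n"+s[j:]
open("kin.py","w").write(s)
E
python3 kin.py
```

```text
1 [-0.3465  0.6589  0.2605  0.2845 -0.1782  0.1445] 0.13936993084389976
1 [array([ 0. , -0. , 29.6]), array([ -0. ,  -0. , -37.3]), array([ -0. ,  50.7, -79.1]), array([  -0. ,   24.6, -150.2])]
-1 [array([-0., -0.,  0.]), array([-0., -0., -0.]), array([ -5.9,  49. , -66.3]), array([   1.5,   25.4, -156.9])]
-1 [-0.0096  0.6605  0.3159  0.1558 -0.1078  0.366 ] 0.10031433039640411
1 [array([ 0. ,  0. , 29.6]), array([ -0. ,  -0. , -37.3]), array([ -0. ,  -0. , -13.7]), array([-0. , -0. ,  6.8])]
-1 [array([ 0.,  0., -0.]), array([-0., -0., -0.]), array([-0., -0., -0.]), array([-0., -0., -0.])]
```

```bash
python3 - <<'E'
s=open("kin.py").read()
s=s.replace("h,L1,L2,e,lo,Lt=p","h,L1,L2,e,lo,Lt,lw,ew=p").replace("W.apply([Lt,0,0])","W.apply([Lt,lw,ew])").replace("s4=1,","s4=-1,").replace("0,-.16,.25]","0,0,.25,-.16,0]")
open("kin.py","w").write(s)
E
python3 kin.py | grep -A1 "^-1 \["
```

```text
-1 [array([-0., -0.,  0.]), array([-0., -0., -0.]), array([ -5.9,  49. , -66.3]), array([   1.5,   25.4, -156.9])]
-1 [ 0.1597  0.5653  0.4207  0.0006 -0.0006  0.2983 -0.1592  0.0006] 5.1925997889181465e-05
1 [array([ 0. ,  0. , 29.6]), array([ -0. ,  -0. , -37.3]), array([ -0. ,  -0. , -13.7]), array([-0. , -0. ,  6.8])]
-1 [array([ 0.,  0., -0.]), array([-0., -0., -0.]), array([-0., -0., -0.]), array([-0., -0., -0.])]
```

```bash
cat > plan.py <<'E'
from rk2 import *
import kin
PK=[.1597,.5653,.4207,.0006,-.0006,.2983,-.1592,.0006]
lo=np.array([-3.14,-1.21,-1.07,-3.16,-2.99,-3.1]);hi=np.array([3.14,2.06,1.41,2.05,-.16,3.1])
def ik(p,r,seeds=None):
    best=None
    for q0 in seeds or [[0,.3,-.1,0,-1.1,a] for a in(-1.5,0,1.5)]+[[.3,.2,-.8,1.,-.5,a] for a in(-1.5,1)]+[[.3,.2,-.5,-1.,-.5,a] for a in (-1.5,1)]:
        f=lambda q:(lambda a:np.r_[(a[0]-p)*5,(a[1].inv()*r).as_rotvec()])(kin.fk(q,PK))
        s=least_squares(f,np.clip(q0,lo+.001,hi-.001),bounds=(lo,hi))
        m=np.min(np.minimum(s.x-lo,hi-s.x))
        if s.cost<1e-7 and(best is None or m>best[1]): best=(s.x,m)
    return best
from scipy.optimize import least_squares
G=.028;PB=.026
by=np.radians(-79.4);bx=np.array([np.cos(by),np.sin(by),0]);Z=np.array([0,0,1.])
base=np.array([.5545,-.262,.016])
def pose(under,cx,cz,delta,flip,up=0.,upv=None):
    """tcp pose gripping carton with underside centre/axes; tool z tilted by delta deg towards carton +x"""
    d=np.radians(delta);z=-np.cos(d)*cz+np.sin(d)*cx
    r=tool(z,cx*(-1 if flip else 1))
    return under+cz*G+z*PB+up*(cz if upv is None else upv),r
if __name__=="__main__":
    for d in(0,8,15,22,30):
        for f in(0,1):
            a=[ik(*pose(bl,S,n,-d,f)),ik(*pose(bl,S,n,-d,f,.08)),ik(*pose(base+Z*.05,bx,Z,-d,f)),ik(*pose(base+Z*.15,bx,Z,-d,f))]
            b=[ik(*pose(og,-S,n,d,f)),ik(*pose(og,-S,n,d,f,.08)),ik(*pose(base+Z*.1,bx,Z,d,f)),ik(*pose(base+Z*.2,bx,Z,d,f))]
            print(d,f,"blue",[x and x[1].round(2) for x in a],"orange",[x and x[1].round(2) for x in b])
E
python3 plan.py
```

```text
0 0 blue [None, None, np.float64(0.67), np.float64(0.88)] orange [np.float64(0.1), np.float64(0.21), np.float64(0.78), np.float64(0.99)]
0 1 blue [None, None, np.float64(0.32), np.float64(0.32)] orange [np.float64(0.1), np.float64(0.21), np.float64(0.32), np.float64(0.32)]
8 0 blue [None, np.float64(0.18), np.float64(0.81), np.float64(1.02)] orange [np.float64(0.06), np.float64(0.1), np.float64(0.64), np.float64(0.88)]
8 1 blue [None, np.float64(0.18), np.float64(0.47), np.float64(0.44)] orange [np.float64(0.15), np.float64(0.34), np.float64(0.14), np.float64(0.19)]
15 0 blue [np.float64(0.21), np.float64(0.4), np.float64(0.94), np.float64(1.13)] orange [np.float64(0.34), np.float64(0.4), np.float64(0.54), np.float64(0.78)]
15 1 blue [np.float64(0.21), np.float64(0.4), np.float64(0.57), np.float64(0.52)] orange [np.float64(0.34), np.float64(0.5), None, np.float64(0.04)]
22 0 blue [np.float64(0.43), np.float64(0.57), np.float64(1.07), np.float64(1.23)] orange [np.float64(0.52), np.float64(0.59), np.float64(0.47), np.float64(0.69)]
22 1 blue [np.float64(0.43), np.float64(0.57), np.float64(0.64), np.float64(0.57)] orange [np.float64(0.52), np.float64(0.65), np.float64(0.25), np.float64(0.05)]
30 0 blue [np.float64(0.64), np.float64(0.7), np.float64(1.21), np.float64(1.16)] orange [np.float64(0.72), np.float64(0.73), np.float64(0.4), np.float64(0.57)]
30 1 blue [np.float64(0.64), np.float64(0.7), np.float64(0.7), np.float64(0.62)] orange [np.float64(0.72), np.float64(0.83), np.float64(0.4), np.float64(0.28)]
```

```bash
python3 - <<'E'
from plan import *
move(*pose(bl,S,n,-20,0,.09))
E
```

```text
rot [  2.26 -16.19  -0.19] lin [-4.02  1.62 -4.53]
```

Request:
drive_tool(
  series=[
    {"delta_rot":[0,0,0],"linear":[0,0,-6],"claw":1},
    {"delta_rot":[0,0,0],"linear":[0,0,-6],"claw":1},
    {"delta_rot":[0,0,0],"linear":[0,0,-6],"claw":1},
  ],
)

```text
time: 4.4
tcp_pos: [0.5328, 0.113, 0.1941]
tcp_rot: [0.974, 0.024, 0.227, 0.012]
contact_force: [0.8, -0.3, 0.9]
finger_gap: 0.0855
finger_force: 0.0
```

```bash
python3 - <<'E'
from plan import *
o=observe();d=o["tcp_pos"]-bl;print("S,Y,n mm",d@S*1e3,d@Y*1e3,d@n*1e3,o["qpos"])
move(*pose(bl,S,n,-20,0,.08))
move(*pose(bl,S,n,-20,0,0))
E
```

```text
S,Y,n mm 32.21325858130535 16.86701689234197 105.87902617372878 [ 0.5712  0.0942 -0.8     0.7337 -0.3822  0.4025]
rot [  2.18 -16.16  -0.25] lin [-3.95  1.59  2.56]
rot [  2.18 -16.16  -0.25] lin [-3.42  1.28 10.54]
```

Request:
drive_tool(
  series=[
    {"delta_rot":[2.2,-16.2,-0.2],"linear":[-3.95,1.6,2.5],"claw":1},
    {"delta_rot":[2.2,-16.2,-0.2],"linear":[-3.95,1.6,2.5],"claw":1},
    {"delta_rot":[2.2,-16.2,-0.2],"linear":[-3.95,1.6,2.5],"claw":1},
    {"delta_rot":[2.2,-16.2,-0.2],"linear":[-3.95,1.6,2.5],"claw":1},
    {"delta_rot":[2.2,-16.2,-0.2],"linear":[-3.95,1.6,2.5],"claw":1},
  ],
)

```text
time: 4.9
tcp_pos: [0.5102, 0.094, 0.1542]
tcp_rot: [0.996, 0.028, 0.088, -0.001]
contact_force: [-0.5, -0.9, -0.4]
finger_gap: 0.0852
finger_force: 0.0
```

```bash
python3 - <<'E'
from plan import *
import pickle
o=observe();im=get_image("wrist");cv2.imwrite("pics/w3.png",im);print(o["qpos"])
move(*pose(bl,S,n,-20,0,0),o)
K,M,_=cam("wrist",o);Ct=C+n*.05
print(proj(K,M,[bl+n*.05+S*a+Y*b for a,b in((-.045,-.03),(-.045,.03),(.045,-.03),(.045,.03))]))
for d in dots(im,(200,60,440,300),200,70):
    if 40<d[0]<400: Q=onplane(K,M,d[3],n,Ct)[0]-Ct;print(d[0],d[3],"S,Y",(Q@S*1000).round(1),(Q@Y*1000).round(1))
E
```

```text
[ 0.5436  0.1999 -0.5349  0.1336 -0.6852  0.9868]
rot [ 0.15 -0.11 -0.04] lin [ 2.67 -0.1   7.49]
[[362.2058 259.7182]
 [276.0124 259.901 ]
 [377.4525 142.5073]
 [259.8438 142.6704]]
247 [282.085 169.417] S,Y 13.6 -97.7
246 [356.  169.5] S,Y 13.4 -137.8
```

View pics/w3.png

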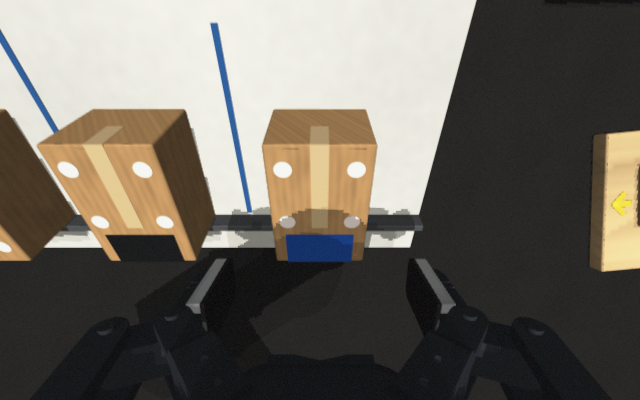

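The close view confirms blue between the open fingers, with the top edge at v=143, the label edge at v=260, and dots at (282,169) and (356,169). That is within 1 mm of the plan. I'm descending and gripping.

Request:
drive_tool(
  series=[
    {"delta_rot":[0,0,0],"linear":[1.0,-0.1,3],"claw":1},
    {"delta_rot":[0,0,0],"linear":[1.7,-0.1,5],"claw":1},
    {"delta_rot":[0,0,0],"linear":[2.3,-0.1,6.5],"claw":1},
    {"delta_rot":[0,0,0],"linear":[2.6,-0.1,7.3],"claw":1},
    {"delta_rot":[0,0,0],"linear":[2.6,-0.1,7.5],"claw":1},
    {"delta_rot":[0,0,0],"linear":[2.6,-0.1,7.5],"claw":1},
    {"delta_rot":[0,0,0],"linear":[2.6,-0.1,7.5],"claw":-1},
    {"delta_rot":[0,0,0],"linear":[2.6,-0.1,7.5],"claw":-1},
    {"delta_rot":[0,0,0],"linear":[2.6,-0.1,7.5],"claw":-1},
    {"delta_rot":[0,0,0],"linear":[2.6,-0.1,7.5],"claw":-1},
    {"delta_rot":[0,0,0],"linear":[2.6,-0.1,7.5],"claw":-1},
    {"delta_rot":[0,0,0],"linear":[2.6,-0.1,7.5],"claw":-1},
    {"delta_rot":[0,0,0],"linear":[2.6,-0.1,7.5],"claw":-1},
  ],
)

```text
time: 6.25
tcp_pos: [0.5484, 0.0973, 0.0859]
tcp_rot: [0.996, 0.029, 0.088, -0.002]
contact_force: [-2.4, -2.1, 4.9]
finger_gap: 0.0593
finger_force: 58.5
```

```bash
python3 - <<'E'
from plan import *
o=observe();print(o["qpos"],o["contact_force"],o["finger_gap"],o["finger_force"])
p,r=pose(bl,S,n,-20,0,0);d=o["tcp_pos"]-p;print("err S,Y,n mm",d@S*1e3,d@Y*1e3,d@n*1e3)
r0=R.from_quat(o["tcp_rot"])
print("n in tool",r0.inv().apply(n),"z in tool",r0.inv().apply(Z))
# carton pose in tool (measured): underside centre & axes
t=bl-.0006*S;print("under in tool",r0.inv().apply(t-o["tcp_pos"]),(r0.inv()*tool(-n,S)).as_rotvec(degrees=True))
E
```

```text
[ 0.5063  0.3525 -0.5348  0.1523 -0.5309  0.9965] [-2.3602 -2.1471  4.942 ] 0.05928982777078672 58.45410168170929
err S,Y,n mm -0.6578599601223963 0.38667254746363283 1.2029096914371886
n in tool [-0.3413  0.0012 -0.9399] z in tool [ 0.1744  0.0013 -0.9847]
under in tool [0.01   0.0004 0.0014] [ 0.0749 19.9572  0.0115]
```

Request:
drive_tool(
  series=[
    {"delta_rot":[0,0,0],"linear":[-0.4,0,-1],"claw":-1},
    {"delta_rot":[0,0,0],"linear":[-1,0,-2.8],"claw":-1},
    {"delta_rot":[0,0,0],"linear":[-0.6,0,-5],"claw":-1},
    {"delta_rot":[0,0,0],"linear":[0,0,-8],"claw":-1},
    {"delta_rot":[0,0,0],"linear":[0.4,0,-10.7],"claw":-1},
    {"delta_rot":[0,0,0],"linear":[0.4,0,-10.7],"claw":-1},
    {"delta_rot":[0,0,0],"linear":[0.4,0,-10.7],"claw":-1},
  ],
)

```text
time: 6.95
tcp_pos: [0.5322, 0.0967, 0.1898]
tcp_rot: [0.996, 0.028, 0.086, -0.002]
contact_force: [0.3, 0.2, -4.9]
finger_gap: 0.0593
finger_force: 59.3
```

```bash
cat >> plan.py <<'E'
def carton(under,cx,cz): return T(under,R.from_matrix(np.c_[cx,np.cross(cz,cx),cz]))
def place(Ttc,target):
    M=target@np.linalg.inv(Ttc);return M[:3,3],R.from_matrix(M[:3,:3])
def tc(u,deg): # carton in tool: underside centre u, tool tilted so
    return T(u,R.from_rotvec([0,deg,0],degrees=True)*R.from_matrix(np.diag([1.,-1,-1])))
TB=tc([.0100,0,.0014],20)
E
python3 - <<'E'
from plan import *
o=observe();print(o["tcp_pos"],o["contact_force"],o["finger_gap"])
M=T(o["tcp_pos"],R.from_quat(o["tcp_rot"]))@TB;print("carton x,z now",M[:3,0],M[:3,2],S,n,M[:3,3])
for up in(.05,.004):
    p,r=place(TB,carton(base+Z*(.05+up),bx,Z));move(p,r,o);print(p,ik(p,r)[0])
E
```

```text
[0.5322 0.0967 0.1898] [ 0.3152  0.156  -4.9276] 0.05932985853341074
carton x,z now [0.8658 0.0494 0.4979] [-0.4971 -0.0278  0.8673] [0.8646 0.0499 0.5   ] [-0.4992 -0.0288  0.866 ] [0.5423 0.0973 0.1901]
rot [  7.4  -24.47  83.12] lin [-1.11 35.05  6.84]
[ 0.5529 -0.2532  0.1207] [-0.3258  0.5646  0.0891 -0.3162 -1.2854  0.6296]
rot [  7.4  -24.47  83.12] lin [-1.9  35.05 11.37]
[ 0.5529 -0.2532  0.0747] [-0.3265  0.6129  0.0503 -0.3253 -1.2029  0.6592]
```

Request:
drive_tool(
  series=[
    {"delta_rot":[0,0,0],"linear":[0,4,0],"claw":-1},
    {"delta_rot":[7.4,-24.5,83.1],"linear":[-0.8,35.05,5],"claw":-1},
    {"delta_rot":[7.4,-24.5,83.1],"linear":[-0.8,35.05,5],"claw":-1},
    {"delta_rot":[7.4,-24.5,83.1],"linear":[-0.8,35.05,5],"claw":-1},
    {"delta_rot":[7.4,-24.5,83.1],"linear":[-0.8,35.05,5],"claw":-1},
    {"delta_rot":[7.4,-24.5,83.1],"linear":[-0.8,35.05,5],"claw":-1},
    {"delta_rot":[7.4,-24.5,83.1],"linear":[-0.8,35.05,5],"claw":-1},
    {"delta_rot":[7.4,-24.5,83.1],"linear":[-0.8,35.05,5],"claw":-1},
    {"delta_rot":[7.4,-24.5,83.1],"linear":[-0.8,35.05,5],"claw":-1},
    {"delta_rot":[7.4,-24.5,83.1],"linear":[-0.8,35.05,5],"claw":-1},
    {"delta_rot":[7.4,-24.5,83.1],"linear":[-0.8,35.05,5],"claw":-1},
    {"delta_rot":[7.4,-24.5,83.1],"linear":[-0.8,35.05,5],"claw":-1},
    {"delta_rot":[7.4,-24.5,83.1],"linear":[-0.8,35.05,5],"claw":-1},
    {"delta_rot":[7.4,-24.5,83.1],"linear":[-0.8,35.05,5],"claw":-1},
  ],
)

```text
time: 8.35
tcp_pos: [0.5542, -0.2524, 0.1394]
tcp_rot: [0.759, -0.628, -0.134, -0.111]
contact_force: [0.3, -0.6, -4.2]
finger_gap: 0.0594
finger_force: 59.9
```

```bash
python3 - <<'E'
from plan import *
o=observe();im=get_image("wrist");cv2.imwrite("pics/w4.png",im);print(o["contact_force"],o["qpos"])
p,r=place(TB,carton(base+Z*.054,bx,Z));move(p,r,o)
M0=T(o["tcp_pos"],R.from_quat(o["tcp_rot"]))@TB;K,M,_=cam("wrist",o);print("carton",M0)
w=lambda a:M0[:3,3]+M0[:3,:3]@np.array(a)
print("pred dots",proj(K,M,[w([.0295,y,.05]) for y in(-.02,.02)]),"far edge",proj(K,M,[w([.045,y,.05]) for y in(-.03,.03)]))
for d in dots(im,(200,150,440,399),190,70):
    if 40<d[0]<500: print(d[0],d[3])
E
```

```text
[ 0.2963 -0.6014 -4.2376] [-0.3234  0.548   0.1097 -0.3131 -1.3204  0.6189]
rot [ 0.03 -0.01  0.2 ] lin [2.26 0.15 6.06]
carton [[ 0.1873  0.9823 -0.0008  0.5559]
 [-0.9823  0.1873  0.     -0.2612]
 [ 0.0001  0.0007  1.      0.1347]
 [ 0.      0.      0.      1.    ]]
pred dots [[381.3862 291.8475]
 [262.5596 291.8179]] far edge [[420.6754 261.5118]
 [223.6265 261.4738]]
383 [260.0444 291.1854]
385 [380.1506 290.9532]
419 [320.7804 343.7446]
257 [271.7899 346.7665]
269 [368.9442 346.5688]
```

View pics/w4.png

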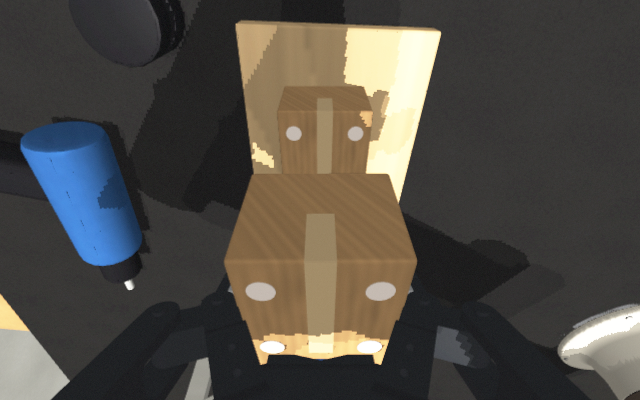

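The held carton sits in the fingers as predicted: dots at (260,291) and (380,291) against predictions within 2 px. The base's far dots show at (293,133) and (355,133), so I check both against each other.

```bash
python3 - <<'E'
from plan import *
im=cv2.imread("pics/w4.png");o=observe();K,M,_=cam("wrist",o)
D=[d[3] for d in dots(im,(282,122,368,145),170,70) if 40<d[0]<500];print(D)
P=onplane(K,M,D,Z,Z*.066);print(P)
print("model",[base+bx*.0296+np.cross(Z,bx)*y for y in(-.02,.02)])
H=onplane(K,M,[(260.04,291.2),(380.15,290.95)],Z,Z*(.1347+.05));print("held",H,H.mean(0)-bx*.0296)
E
```

```text
[array([293.3736, 133.0402]), array([355.0292, 133.3509])]
[[ 0.5796 -0.2875  0.066 ]
 [ 0.5403 -0.2947  0.066 ]]
model [array([ 0.5403, -0.2948,  0.016 ]), array([ 0.5796, -0.2874,  0.016 ])]
held [[ 0.5821 -0.2858  0.1847]
 [ 0.5422 -0.2936  0.1847]] [ 0.5567 -0.2606  0.1847]
```

Request:
drive_tool(
  series=[
    {"delta_rot":[0,0,0.3],"linear":[1.0,0.2,2.5],"claw":-1},
    {"delta_rot":[0,0,0.3],"linear":[1.7,0.2,4.5],"claw":-1},
    {"delta_rot":[0,0,0.3],"linear":[2.1,0.2,5.6],"claw":-1},
    {"delta_rot":[0,0,0.3],"linear":[2.26,0.2,6.06],"claw":-1},
    {"delta_rot":[0,0,0.3],"linear":[2.26,0.2,6.06],"claw":-1},
    {"delta_rot":[0,0,0.3],"linear":[2.26,0.2,6.06],"claw":-1},
    {"delta_rot":[0,0,0.3],"linear":[2.26,0.2,6.06],"claw":-1},
  ],
)

```text
time: 9.1
tcp_pos: [0.5537, -0.2542, 0.077]
tcp_rot: [0.757, -0.63, -0.132, -0.111]
contact_force: [0.0, -0.1, -4.1]
finger_gap: 0.0597
finger_force: 59.9
```

```bash
python3 - <<'E'
from plan import *
o=observe();print(o["contact_force"])
M0=T(o["tcp_pos"],R.from_quat(o["tcp_rot"]))@TB;print("carton",M0[:3,3],M0[:3,2],np.degrees(np.arctan2(M0[1,0],M0[0,0])))
p,r=place(TB,carton(base+Z*.05,bx,Z));move(p,r,o)
E
```

```text
[ 0.0296 -0.0965 -4.1017]
carton [ 0.5553 -0.2629  0.0722] [-0.0024  0.0015  1.    ] -79.59356792809106
rot [-0.18 -0.11 -0.14] lin [0.11 0.07 0.62]
```

```bash
cat > avg.py <<'E'
from plan import *
def avg(k=5,TC=None):
    L=[]
    for _ in range(k): L.append(observe());im=get_image("wrist")
    o=dict(L[-1]);o["tcp_pos"]=np.mean([x["tcp_pos"] for x in L],0);o["tcp_rot"]=R.from_quat([x["tcp_rot"] for x in L]).mean().as_quat()
    o["contact_force"]=np.mean([x["contact_force"] for x in L],0)
    print("std",np.std([x["tcp_pos"] for x in L],0),"F",o["contact_force"],"rot std",np.std([x["tcp_rot"] for x in L],0))
    return o,im
E
python3 - <<'E'
from avg import *
o,im=avg()
M0=T(o["tcp_pos"],R.from_quat(o["tcp_rot"]))@TB;print("carton",M0[:3,3],M0[:3,2],np.degrees(np.arctan2(M0[1,0],M0[0,0])))
p,r=place(TB,carton(base+Z*.05,bx,Z));move(p,r,o);K,M,_=cam("wrist",o)
D=[d[3] for d in dots(im,(230,270,410,315),170,70) if 100<d[0]<800];print(D)
H=onplane(K,M,D,Z,Z*(M0[2,3]+.05));print("held",H,H.mean(0)-bx*.0296)
E
```

```text
std [0.0002 0.0001 0.0002] F [-0.2555  0.1522 -3.9782] rot std [0.0001 0.0001 0.0002 0.    ]
carton [ 0.5551 -0.2628  0.0719] [-0.0018  0.0012  1.    ] -79.60451150882285
rot [-0.15 -0.08 -0.16] lin [0.12 0.04 0.59]
[array([260.1467, 291.3496]), array([380.3605, 290.9926])]
held [[ 0.5808 -0.2882  0.1219]
 [ 0.5411 -0.2958  0.1219]] [ 0.5555 -0.2629  0.1219]
```

Request:
drive_tool(
  series=[
    {"delta_rot":[0,0,0],"linear":[0.0,0.08,0.25],"claw":-1},
    {"delta_rot":[0,0,0],"linear":[0.04,0.08,0.4],"claw":-1},
    {"delta_rot":[0,0,0],"linear":[0.07,0.08,0.5],"claw":-1},
    {"delta_rot":[0,0,0],"linear":[0.07,0.08,0.5],"claw":-1},
    {"delta_rot":[0,0,0],"linear":[0.07,0.08,0.5],"claw":-1},
  ],
)

```text
time: 9.85
tcp_pos: [0.552, -0.253, 0.0706]
tcp_rot: [0.757, -0.63, -0.133, -0.111]
contact_force: [0.7, 0.2, -3.9]
finger_gap: 0.0592
finger_force: 59.9
```

Not touching yet, so I go down in small steps.

Request:
drive_tool(
  series=[
    {"delta_rot":[0,0,0],"linear":[0.03,0,0.09],"claw":-1},
    {"delta_rot":[0,0,0],"linear":[0.03,0,0.09],"claw":-1},
    {"delta_rot":[0,0,0],"linear":[0.03,0,0.09],"claw":-1},
  ],
)

```text
time: 10.15
tcp_pos: [0.552, -0.2529, 0.0698]
tcp_rot: [0.757, -0.63, -0.133, -0.111]
contact_force: [0.4, 0.2, -3.6]
finger_gap: 0.0596
finger_force: 59.9
```

Request:
drive_tool(
  series=[
    {"delta_rot":[0,0,0],"linear":[0.03,0,0.09],"claw":-1},
    {"delta_rot":[0,0,0],"linear":[0.03,0,0.09],"claw":-1},
    {"delta_rot":[0,0,0],"linear":[0.03,0,0.09],"claw":-1},
  ],
)

```text
time: 10.45
tcp_pos: [0.5521, -0.2529, 0.0695]
tcp_rot: [0.757, -0.63, -0.133, -0.111]
contact_force: [-0.8, 0.6, -0.0]
finger_gap: 0.0593
finger_force: 60.2
```

Request:
drive_tool(
  series=[
    {"delta_rot":[0,0,0],"linear":[0.03,0,0.09],"claw":-1},
    {"delta_rot":[0,0,0],"linear":[0.03,0,0.09],"claw":-1},
  ],
)

```text
time: 10.65
tcp_pos: [0.5521, -0.2529, 0.0694]
tcp_rot: [0.757, -0.63, -0.133, -0.111]
contact_force: [-1.8, 0.8, 5.7]
finger_gap: 0.0595
finger_force: 60.8
```

Request:
drive_tool(
  series=[
    {"delta_rot":[0,0,0],"linear":[0.045,0,0.125],"claw":-1},
    {"delta_rot":[0,0,0],"linear":[0.045,0,0.125],"claw":-1},
    {"delta_rot":[0,0,0],"linear":[0.045,0,0.125],"claw":-1},
    {"delta_rot":[0,0,0],"linear":[0.045,0,0.125],"claw":-1},
    {"delta_rot":[0,0,0],"linear":[0.045,0,0.125],"claw":-1},
  ],
)

```text
time: 11.15
tcp_pos: [0.5521, -0.2529, 0.0694]
tcp_rot: [0.757, -0.63, -0.133, -0.111]
contact_force: [-2.4, 2.1, 10.1]
finger_gap: 0.0598
finger_force: 61.2
```

Request:
drive_tool(
  series=[
    {"delta_rot":[0,0,0],"linear":[0.03,0,0.08],"claw":-1},
    {"delta_rot":[0,0,0],"linear":[0.03,0,0.08],"claw":-1},
    {"delta_rot":[0,0,0],"linear":[0.03,0,0.08],"claw":-1},
    {"delta_rot":[0,0,0],"linear":[0.03,0,0.08],"claw":-1},
    {"delta_rot":[0,0,0],"linear":[0.03,0,0.08],"claw":-1},
  ],
)

```text
time: 11.65
tcp_pos: [0.5521, -0.2529, 0.0694]
tcp_rot: [0.757, -0.63, -0.133, -0.111]
contact_force: [-3.8, 2.0, 13.4]
finger_gap: 0.0595
finger_force: 61.5
```

```bash
python3 - <<'E'
from avg import *
o,im=avg(4)
M0=T(o["tcp_pos"],R.from_quat(o["tcp_rot"]))@TB;print("carton",M0[:3,3],M0[:3,2],np.degrees(np.arctan2(M0[1,0],M0[0,0])))
K,M,_=cam("wrist",o)
D=[d[3] for d in dots(im,(230,270,410,315),170,70) if 100<d[0]<800];print(D)
H=onplane(K,M,D,Z,Z*.116);print("held",H,H.mean(0)-bx*.0296)
E
```

```text
std [0. 0. 0.] F [-3.33    2.1078 12.7938] rot std [0. 0. 0. 0.]
carton [ 0.5537 -0.2617  0.0647] [-0.0009  0.0006  1.    ] -79.54667587669437
[array([260.1345, 291.5672]), array([380.2157, 291.4436])]
held [[ 0.5794 -0.2889  0.116 ]
 [ 0.5406 -0.2962  0.116 ]] [ 0.5545 -0.2635  0.116 ]
```

Pressed with about 13 N at the wrist, about 17 N at the joint including the carton's weight. I unload a little, let go and back off along the tool axis.

Request:
drive_tool(
  series=[
    {"delta_rot":[0,0,0],"linear":[-0.07,0,-0.19],"claw":-1},
    {"delta_rot":[0,0,0],"linear":[-0.07,0,-0.19],"claw":-1},
    {"delta_rot":[0,0,0],"linear":[-0.07,0,-0.19],"claw":1},
    {"delta_rot":[0,0,0],"linear":[-0.07,0,-0.19],"claw":1},
    {"delta_rot":[0,0,0],"linear":[-0.07,0,-0.19],"claw":1},
    {"delta_rot":[0,0,0],"linear":[-0.07,0,-0.19],"claw":1},
    {"delta_rot":[0,0,0],"linear":[-0.07,0,-2],"claw":1},
    {"delta_rot":[0,0,0],"linear":[-0.07,0,-5],"claw":1},
    {"delta_rot":[0,0,0],"linear":[-0.07,0,-9],"claw":1},
    {"delta_rot":[0,0,0],"linear":[-0.07,0,-12],"claw":1},
    {"delta_rot":[0,0,0],"linear":[-0.07,0,-12],"claw":1},
    {"delta_rot":[0,0,0],"linear":[-0.07,0,-12],"claw":1},
  ],
)

```text
time: 13.05
tcp_pos: [0.5594, -0.2926, 0.179]
tcp_rot: [0.756, -0.631, -0.133, -0.112]
contact_force: [-0.2, 0.0, -0.7]
finger_gap: 0.0855
finger_force: 0.0
```

```bash
python3 - <<'E'
from avg import *
o,im=avg(3);cv2.imwrite("pics/w5.png",im)
K,M,_=cam("wrist",o);h=.116
for d in dots(im,(200,60,440,330),180,70):
    if 60<d[0]<600 and .7<d[1]/d[2]<2: print(d[0],d[3],onplane(K,M,d[3],Z,Z*h)[0])
m=mask(im,"blue");m[:,:240]=0
P=onplane(K,M,label(m),Z,Z*h)[:,:2];r=cv2.minAreaRect((P*1000).astype(np.float32));print(r)
# view pose: straight above, 12 cm over the blue top
move(np.r_[base[:2],.27],tool(-Z,bx),o)
E
```

```text
std [0.0003 0.0003 0.0007] F [-0.0929  0.264  -0.1002] rot std [0.0001 0.0001 0.0008 0.0002]
150 [289.9933 192.62  ] [ 0.5803 -0.2882  0.116 ]
156 [347.5321 192.4295] [ 0.5408 -0.2956  0.116 ]
105 [293.7143 231.619 ] [ 0.573  -0.2512  0.116 ]
119 [344.7731 231.7227] [ 0.534  -0.2582  0.116 ]
((549.20263671875, -230.78526306152344), (43.02676010131836, 25.62080955505371), 10.348960876464844)
rot [-0.01 20.04 -0.24] lin [-6.01 -0.1  -7.59]
```

View pics/w5.png

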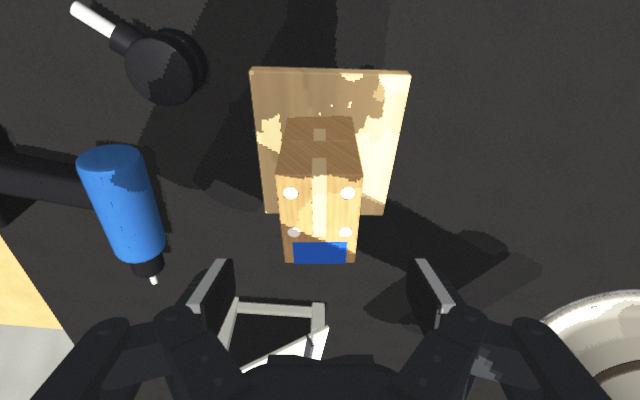

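Blue is down and square: dots at (290,193), (348,192), (294,232) and (345,232), its centre within 1 mm of the base and yaw within 0.2°. Next is orange.

```bash
python3 - <<'E'
from plan import *
o=observe();print(o["qpos"])
for up in(.10,0):
    p,r=pose(og,-S,n,20,0,up);print(p,ik(p,r)[0]);move(p,r,o)
p,r=pose(base+Z*.15,bx,Z,20,0);print(ik(p,r)[0])
E
```

```text
[-0.376   0.557   0.2207 -0.2974 -1.4339  0.6275]
[0.4859 0.3253 0.1718] [ 0.9331  0.2985 -0.3622  0.1858 -0.8062 -2.5677]
rot [25.33  7.43 93.81] lin [-58.05  -3.99  21.79]
[0.5358 0.3282 0.0852] [ 0.8624  0.4615 -0.3675  0.2137 -0.631  -2.541 ]
rot [25.33  7.43 93.81] lin [-54.5   -8.98  29.7 ]
[-0.0557  0.3474 -0.4325  0.4981 -0.7688 -0.1171]
```

Request:
drive_tool(
  series=[
    {"delta_rot":[0,0,0],"linear":[-2,0,-5],"claw":1},
    {"delta_rot":[0,0,0],"linear":[-3,0,-7],"claw":1},
    {"delta_rot":[25.3,7.4,93.8],"linear":[-60,-4,16.2],"claw":1},
    {"delta_rot":[25.3,7.4,93.8],"linear":[-60,-4,16.2],"claw":1},
    {"delta_rot":[25.3,7.4,93.8],"linear":[-60,-4,16.2],"claw":1},
    {"delta_rot":[25.3,7.4,93.8],"linear":[-60,-4,16.2],"claw":1},
    {"delta_rot":[25.3,7.4,93.8],"linear":[-60,-4,16.2],"claw":1},
    {"delta_rot":[25.3,7.4,93.8],"linear":[-60,-4,16.2],"claw":1},
    {"delta_rot":[25.3,7.4,93.8],"linear":[-60,-4,16.2],"claw":1},
    {"delta_rot":[25.3,7.4,93.8],"linear":[-60,-4,16.2],"claw":1},
    {"delta_rot":[25.3,7.4,93.8],"linear":[-60,-4,16.2],"claw":1},
    {"delta_rot":[25.3,7.4,93.8],"linear":[-60,-4,16.2],"claw":1},
    {"delta_rot":[25.3,7.4,93.8],"linear":[-60,-4,16.2],"claw":1},
    {"delta_rot":[25.3,7.4,93.8],"linear":[-60,-4,16.2],"claw":1},
    {"delta_rot":[25.3,7.4,93.8],"linear":[-60,-4,16.2],"claw":1},
    {"delta_rot":[25.3,7.4,93.8],"linear":[-60,-4,16.2],"claw":1},
    {"delta_rot":[25.3,7.4,93.8],"linear":[-60,-4,16.2],"claw":1},
    {"delta_rot":[25.3,7.4,93.8],"linear":[-60,-4,16.2],"claw":1},
    {"delta_rot":[25.3,7.4,93.8],"linear":[-60,-4,16.2],"claw":1},
    {"delta_rot":[25.3,7.4,93.8],"linear":[-60,-4,16.2],"claw":1},
  ],
)

```text
time: 15.2
tcp_pos: [0.4865, 0.323, 0.2306]
tcp_rot: [-0.029, 0.996, 0.001, 0.088]
contact_force: [-0.1, 0.2, 0.1]
finger_gap: 0.085
finger_force: 0.0
```

```bash
python3 - <<'E'
from avg import *
o,im=avg(3);cv2.imwrite("pics/w6.png",im);print(o["qpos"],o["tcp_pos"])
K,M,_=cam("wrist",o);Ct=C+n*.05
for a in dots(im,(150,20,500,399),190,70):
    if 60<a[0]<900 and .6<a[1]/a[2]<2: Q=onplane(K,M,a[3],n,Ct)[0]-Ct;print(a[0],a[3].round(1),"S,Y",(Q@S*1e3).round(1),(Q@Y*1e3).round(1))
for up in(.08,0): move(*pose(og,-S,n,20,0,up),o)
E
```

```text
std [0.0002 0.0002 0.0003] F [-0.1067  0.458   0.0989] rot std [0.0003 0.     0.0002 0.0002]
[ 0.9309  0.2431 -0.2719  0.168  -0.9494 -2.5354] [0.4868 0.3227 0.231 ]
533 [389.1 145.2] S,Y -77.9 172.6
110 [170.2 206.7] S,Y -23.0 -21.6
109 [215.4 206.8] S,Y -23.0 18.5
88 [322.1 224.5] S,Y -7.3 113.0
110 [299.7 225. ] S,Y -6.9 93.2
113 [345.1 225.1] S,Y -6.8 133.4
111 [169.7 249.8] S,Y 15.0 -21.5
113 [214.9 249.8] S,Y 15.0 18.4
rot [-0.11  0.11  0.  ] lin [0.5  0.19 7.74]
rot [-0.11  0.11  0.  ] lin [-2.23  0.2  15.26]
```

View pics/w6.png

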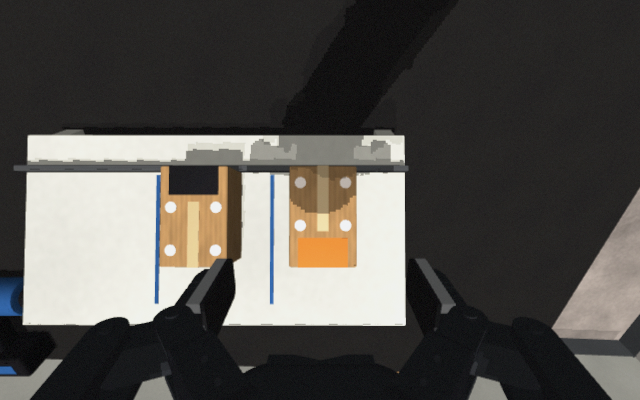

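Orange's dots at (300,225), (345,225) and its label at (323,252) agree with the first measurement to 0.2 mm. I'm descending and gripping.

Request:
drive_tool(
  series=[
    {"delta_rot":[0,0,0],"linear":[0.5,0.2,5],"claw":1},
    {"delta_rot":[0,0,0],"linear":[0.5,0.2,7.7],"claw":1},
    {"delta_rot":[0,0,0],"linear":[0.5,0.2,7.7],"claw":1},
    {"delta_rot":[0,0,0],"linear":[-0.4,0.2,10.2],"claw":1},
    {"delta_rot":[0,0,0],"linear":[-1.2,0.2,12.5],"claw":1},
    {"delta_rot":[0,0,0],"linear":[-1.8,0.2,14.2],"claw":1},
    {"delta_rot":[0,0,0],"linear":[-2.15,0.2,15.1],"claw":1},
    {"delta_rot":[0,0,0],"linear":[-2.2,0.2,15.3],"claw":1},
    {"delta_rot":[0,0,0],"linear":[-2.2,0.2,15.3],"claw":1},
    {"delta_rot":[0,0,0],"linear":[-2.2,0.2,15.3],"claw":1},
    {"delta_rot":[0,0,0],"linear":[-2.2,0.2,15.3],"claw":-1},
    {"delta_rot":[0,0,0],"linear":[-2.2,0.2,15.3],"claw":-1},
    {"delta_rot":[0,0,0],"linear":[-2.2,0.2,15.3],"claw":-1},
    {"delta_rot":[0,0,0],"linear":[-2.2,0.2,15.3],"claw":-1},
    {"delta_rot":[0,0,0],"linear":[-2.2,0.2,15.3],"claw":-1},
    {"delta_rot":[0,0,0],"linear":[-2.2,0.2,15.3],"claw":-1},
  ],
)

```text
time: 16.95
tcp_pos: [0.5353, 0.3278, 0.086]
tcp_rot: [-0.029, 0.996, 0.001, 0.089]
contact_force: [-1.9, -3.3, 4.7]
finger_gap: 0.0591
finger_force: 60.2
```

```bash
python3 - <<'E'
from avg import *
o,im=avg(3);print(o["finger_gap"],o["finger_force"],o["qpos"])
p,r=pose(og,-S,n,20,0,0);d=o["tcp_pos"]-p;print("err S,Y,n mm",d@S*1e3,d@Y*1e3,d@n*1e3)
r0=R.from_quat(o["tcp_rot"])
print("n in tool",r0.inv().apply(n),"z in tool",r0.inv().apply(Z))
print("under in tool",r0.inv().apply(og-o["tcp_pos"]),(r0.inv()*tool(-n,-S)).as_rotvec(degrees=True))
E
```

```text
std [0. 0. 0.] F [-2.0236 -2.5698  5.2001] rot std [0. 0. 0. 0.]
0.059345210658897675 60.180584192276 [ 0.8642  0.4596 -0.3711  0.2209 -0.6298 -2.5484]
err S,Y,n mm 0.7003252657782058 0.491513221692616 1.1789328226814828
n in tool [ 0.3392 -0.0018 -0.9407] z in tool [-0.1766 -0.0023 -0.9843]
under in tool [-0.0093 -0.0005  0.0017] [ -0.1169 -19.8262   0.0693]
```

Request:
drive_tool(
  series=[
    {"delta_rot":[0,0,0],"linear":[0.4,0,-1],"claw":-1},
    {"delta_rot":[0,0,0],"linear":[1,0,-2.8],"claw":-1},
    {"delta_rot":[0,0,0],"linear":[0.6,0,-5],"claw":-1},
    {"delta_rot":[0,0,0],"linear":[0,0,-8.5],"claw":-1},
    {"delta_rot":[0,0,0],"linear":[-0.8,0,-12.7],"claw":-1},
    {"delta_rot":[0,0,0],"linear":[-1.5,0,-16.6],"claw":-1},
    {"delta_rot":[0,0,0],"linear":[-1.5,0,-16.6],"claw":-1},
    {"delta_rot":[0,0,0],"linear":[-1.5,0,-16.6],"claw":-1},
  ],
)

```text
time: 17.9
tcp_pos: [0.5199, 0.3275, 0.2504]
tcp_rot: [-0.029, 0.996, 0.002, 0.088]
contact_force: [-0.6, 0.0, -4.9]
finger_gap: 0.0591
finger_force: 61.1
```

```bash
cat >> plan.py <<'E'
TO=tc([-.0093,0,.0017],-19.8)
col=np.array([.5549,-.2624,.016])
E
python3 - <<'E'
from plan import *
o=observe();print(o["tcp_pos"],o["contact_force"],o["finger_gap"],o["qpos"])
M=T(o["tcp_pos"],R.from_quat(o["tcp_rot"]))@TO;print("carton x,z now",M[:3,0],M[:3,2],M[:3,3])
for up in(.08,.05):
    p,r=place(TO,carton(col+Z*(.1+up),bx,Z));move(p,r,o);print(p,ik(p,r)[0])
E
```

```text
[0.5199 0.3275 0.2504] [-0.644   0.0229 -4.8661] 0.05906670025403603 [ 0.8875  0.2799 -0.1661  0.1531 -1.011  -2.4748]
carton x,z now [-0.8657 -0.05   -0.4981] [-0.4973 -0.0283  0.8671] [0.5293 0.328  0.2504]
rot [  8.31  22.25 -97.82] lin [  0.66 -59.9    4.95]
[ 0.5564 -0.2704  0.2007] [-0.0512  0.3183 -0.3768  0.4558 -0.8453 -0.064 ]
rot [  8.31  22.25 -97.82] lin [  1.19 -59.9    7.9 ]
[ 0.5564 -0.2704  0.1707] [-0.0558  0.3469 -0.4266  0.49   -0.774  -0.1091]
```

Request:
drive_tool(
  series=[
    {"delta_rot":[8.3,22.2,-97.8],"linear":[0.7,-59.9,5],"claw":-1},
    {"delta_rot":[8.3,22.2,-97.8],"linear":[0.7,-59.9,5],"claw":-1},
    {"delta_rot":[8.3,22.2,-97.8],"linear":[0.7,-59.9,5],"claw":-1},
    {"delta_rot":[8.3,22.2,-97.8],"linear":[0.7,-59.9,5],"claw":-1},
    {"delta_rot":[8.3,22.2,-97.8],"linear":[0.7,-59.9,5],"claw":-1},
    {"delta_rot":[8.3,22.2,-97.8],"linear":[0.7,-59.9,5],"claw":-1},
    {"delta_rot":[8.3,22.2,-97.8],"linear":[0.7,-59.9,5],"claw":-1},
    {"delta_rot":[8.3,22.2,-97.8],"linear":[0.7,-59.9,5],"claw":-1},
    {"delta_rot":[8.3,22.2,-97.8],"linear":[0.7,-59.9,5],"claw":-1},
    {"delta_rot":[8.3,22.2,-97.8],"linear":[0.7,-59.9,5],"claw":-1},
    {"delta_rot":[8.3,22.2,-97.8],"linear":[0.7,-59.9,5],"claw":-1},
    {"delta_rot":[8.3,22.2,-97.8],"linear":[0.7,-59.9,5],"claw":-1},
    {"delta_rot":[8.3,22.2,-97.8],"linear":[0.7,-59.9,5],"claw":-1},
    {"delta_rot":[8.3,22.2,-97.8],"linear":[0.7,-59.9,5],"claw":-1},
    {"delta_rot":[8.3,22.2,-97.8],"linear":[0.7,-59.9,5],"claw":-1},
    {"delta_rot":[8.3,22.2,-97.8],"linear":[0.7,-59.9,5],"claw":-1},
    {"delta_rot":[8.3,22.2,-97.8],"linear":[0.7,-59.9,5],"claw":-1},
  ],
)

```text
time: 19.6
tcp_pos: [0.558, -0.2689, 0.2011]
tcp_rot: [0.758, -0.629, 0.133, 0.109]
contact_force: [0.4, -0.3, -3.8]
finger_gap: 0.0597
finger_force: 61.1
```

```bash
python3 - <<'E'
from avg import *
o,im=avg(4);cv2.imwrite("pics/w7.png",im);print(o["qpos"],o["tcp_pos"])
M0=T(o["tcp_pos"],R.from_quat(o["tcp_rot"]))@TO;K,M,_=cam("wrist",o);print("carton",M0[:3,3],M0[:3,2],np.degrees(np.arctan2(M0[1,0],M0[0,0])))
w=lambda a:M0[:3,3]+M0[:3,:3]@np.array(a)
print("pred dots",proj(K,M,[w([.0295,y,.05]) for y in(-.02,.02)]),proj(K,M,[w([-.0085,y,.05]) for y in(-.02,.02)]))
for d in dots(im,(150,100,500,399),150,90):
    if 40<d[0]<900: print(d[0],d[3].round(1),onplane(K,M,d[3],Z,Z*(M0[2,3]+.05))[0],onplane(K,M,d[3],Z,Z*.116)[0])
move(*place(TO,carton(col+Z*.106,bx,Z)),o)
E
```

```text
std [0.     0.0002 0.0001] F [-0.0505 -0.4322 -4.108 ] rot std [0.0001 0.0001 0.     0.    ]
[-0.0494  0.3188 -0.3753  0.456  -0.8441 -0.065 ] [ 0.558  -0.2691  0.2012]
carton [ 0.5565 -0.2611  0.1964] [-0.0024 -0.0002  1.    ] -79.29714896566585
pred dots [[373.7679 225.8318]
 [269.7644 225.858 ]] [[374.2377 325.6321]
 [269.3753 325.6418]]
218 [174.2 132.1] [ 0.6248 -0.3151  0.2464] [ 0.6944 -0.3362  0.116 ]
715 [268.  224.5] [ 0.5823 -0.2867  0.2464] [ 0.6037 -0.2757  0.116 ]
627 [372.5 227.5] [ 0.5425 -0.293   0.2464] [ 0.5191 -0.2892  0.116 ]
228 [386.4 264.2] [ 0.5348 -0.2803  0.2464] [ 0.5025 -0.2619  0.116 ]
83 [297.5 266.3] [ 0.5681 -0.2731  0.2464] [ 0.5735 -0.2467  0.116 ]
179 [250.4 279.5] [ 0.5849 -0.2648  0.2464] [ 0.6093 -0.229   0.116 ]
273 [237.6 281. ] [ 0.5896 -0.2634  0.2464] [ 0.6194 -0.2259  0.116 ]
52 [273.9 273.5] [ 0.5765 -0.2687  0.2464] [ 0.5913 -0.2374  0.116 ]
247 [402.9 281.3] [ 0.5274 -0.275   0.2464] [ 0.4868 -0.2508  0.116 ]
61 [285.3 288.3] [ 0.5711 -0.264   0.2464] [ 0.5799 -0.2273  0.116 ]
90 [353.8 303.5] [ 0.5443 -0.2632  0.2464] [ 0.5229 -0.2256  0.116 ]
600 [267.6 327.6] [ 0.5749 -0.2482  0.2464] [ 0.5881 -0.1935  0.116 ]
597 [373.  327.7] [ 0.5355 -0.2556  0.2464] [ 0.504  -0.2094  0.116 ]
rot [-0.16 -0.01  0.05] lin [-2.43  0.2   7.04]
```

View pics/w7.png

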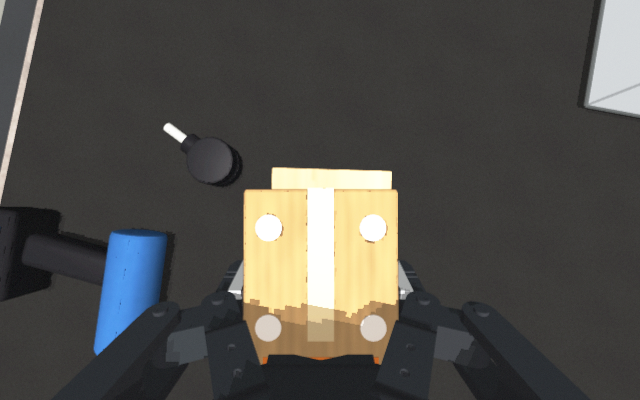

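The held orange carton shows dots at (268,228), (373,228), (268,328) and (373,328), within 2 px of prediction, and the castor and drill are clear of it. I lower to 6 mm above the blue carton.

Request:
drive_tool(
  series=[
    {"delta_rot":[-0.2,0,0],"linear":[-0.9,0.21,2.5],"claw":-1},
    {"delta_rot":[-0.2,0,0],"linear":[-1.6,0.21,4.8],"claw":-1},
    {"delta_rot":[-0.2,0,0],"linear":[-2.1,0.21,6.3],"claw":-1},
    {"delta_rot":[-0.2,0,0],"linear":[-2.38,0.21,7.06],"claw":-1},
    {"delta_rot":[-0.2,0,0],"linear":[-2.38,0.21,7.06],"claw":-1},
    {"delta_rot":[-0.2,0,0],"linear":[-2.38,0.21,7.06],"claw":-1},
    {"delta_rot":[-0.2,0,0],"linear":[-2.38,0.21,7.06],"claw":-1},
  ],
)

```text
time: 20.5
tcp_pos: [0.557, -0.272, 0.1279]
tcp_rot: [0.758, -0.629, 0.133, 0.11]
contact_force: [1.2, 0.2, -2.9]
finger_gap: 0.0597
finger_force: 61.4
```

```bash
python3 - <<'E'
from avg import *
o,im=avg(4)
M0=T(o["tcp_pos"],R.from_quat(o["tcp_rot"]))@TO;K,M,_=cam("wrist",o);print("carton",M0[:3,3],M0[:3,2],np.degrees(np.arctan2(M0[1,0],M0[0,0])))
for d in dots(im,(235,205,405,350),150,90):
    if 400<d[0]<900: print(d[0],d[3].round(1),onplane(K,M,d[3],Z,Z*(M0[2,3]+.05))[0])
move(*place(TO,carton(col+Z*.1,bx,Z)),o)
E
```

```text
std [0.0002 0.     0.0002] F [ 0.7038  0.0048 -3.9703] rot std [0.     0.     0.0002 0.0001]
carton [ 0.5553 -0.264   0.1229] [-0.0011  0.0008  1.    ] -79.43779689555717
570 [400.9 246.5] [ 0.5293 -0.2907  0.1729]
606 [268.  227.3] [ 0.5809 -0.2886  0.1729]
609 [372.5 227.4] [ 0.5413 -0.2959  0.1729]
598 [267.7 327.6] [ 0.5738 -0.2511  0.1729]
598 [373.  327.7] [ 0.5343 -0.2584  0.1729]
rot [-0.04 -0.06 -0.05] lin [-0.39  0.01  0.6 ]
```

Request:
drive_tool(
  series=[
    {"delta_rot":[0,0,0],"linear":[-0.15,0.07,0.25],"claw":-1},
    {"delta_rot":[0,0,0],"linear":[-0.2,0.07,0.4],"claw":-1},
    {"delta_rot":[0,0,0],"linear":[-0.24,0.07,0.5],"claw":-1},
    {"delta_rot":[0,0,0],"linear":[-0.24,0.07,0.5],"claw":-1},
    {"delta_rot":[0,0,0],"linear":[-0.24,0.07,0.5],"claw":-1},
  ],
)

```text
time: 21.2
tcp_pos: [0.5552, -0.2716, 0.1209]
tcp_rot: [0.758, -0.629, 0.132, 0.111]
contact_force: [0.7, -0.1, -3.1]
finger_gap: 0.0596
finger_force: 61.4
```

Request:
drive_tool(
  series=[
    {"delta_rot":[0,0,0],"linear":[-0.03,0,0.09],"claw":-1},
    {"delta_rot":[0,0,0],"linear":[-0.03,0,0.09],"claw":-1},
    {"delta_rot":[0,0,0],"linear":[-0.03,0,0.09],"claw":-1},
  ],
)

```text
time: 21.5
tcp_pos: [0.5552, -0.2717, 0.12]
tcp_rot: [0.758, -0.63, 0.132, 0.11]
contact_force: [-0.6, 0.3, -3.1]
finger_gap: 0.0592
finger_force: 61.4
```

Request:
drive_tool(
  series=[
    {"delta_rot":[0,0,0],"linear":[-0.03,0,0.09],"claw":-1},
    {"delta_rot":[0,0,0],"linear":[-0.03,0,0.09],"claw":-1},
    {"delta_rot":[0,0,0],"linear":[-0.03,0,0.09],"claw":-1},
  ],
)

```text
time: 21.8
tcp_pos: [0.5555, -0.2717, 0.1197]
tcp_rot: [0.758, -0.629, 0.132, 0.11]
contact_force: [-0.8, 1.5, -0.2]
finger_gap: 0.0592
finger_force: 61.6
```

Contact. I press in steps as before.

Request:
drive_tool(
  series=[
    {"delta_rot":[0,0,0],"linear":[-0.05,0,0.15],"claw":-1},
    {"delta_rot":[0,0,0],"linear":[-0.05,0,0.15],"claw":-1},
    {"delta_rot":[0,0,0],"linear":[-0.05,0,0.15],"claw":-1},
  ],
)

```text
time: 22.1
tcp_pos: [0.5557, -0.2719, 0.1196]
tcp_rot: [0.758, -0.629, 0.133, 0.11]
contact_force: [-3.7, 3.0, 7.7]
finger_gap: 0.0594
finger_force: 62.5
```

Request:
drive_tool(
  series=[
    {"delta_rot":[0,0,0],"linear":[-0.03,0,0.1],"claw":-1},
    {"delta_rot":[0,0,0],"linear":[-0.03,0,0.1],"claw":-1},
    {"delta_rot":[0,0,0],"linear":[-0.03,0,0.1],"claw":-1},
    {"delta_rot":[0,0,0],"linear":[-0.03,0,0.1],"claw":-1},
    {"delta_rot":[0,0,0],"linear":[-0.03,0,0.1],"claw":-1},
    {"delta_rot":[0,0,0],"linear":[-0.03,0,0.1],"claw":-1},
  ],
)

```text
time: 22.7
tcp_pos: [0.5558, -0.272, 0.1196]
tcp_rot: [0.758, -0.629, 0.134, 0.111]
contact_force: [-6.1, 5.6, 12.2]
finger_gap: 0.0595
finger_force: 62.9
```

```bash
python3 - <<'E'
from avg import *
o,im=avg(3)
M0=T(o["tcp_pos"],R.from_quat(o["tcp_rot"]))@TO;K,M,_=cam("wrist",o);print("carton",M0[:3,3],M0[:3,2])
P=np.array([onplane(K,M,d[3],Z,Z*.166)[0] for d in dots(im,(235,205,405,350),150,90) if 585<d[0]<900]);print(P,P.mean(0))
E
```

```text
std [0. 0. 0.] F [-6.0821  5.0049 12.4879] rot std [0. 0. 0. 0.]
carton [ 0.5543 -0.2639  0.1148] [-0.0013  0.0029  1.    ]
[[ 0.5286 -0.2906  0.166 ]
 [ 0.5797 -0.2886  0.166 ]
 [ 0.5406 -0.2959  0.166 ]
 [ 0.5727 -0.2514  0.166 ]
 [ 0.5336 -0.2587  0.166 ]] [ 0.551 -0.277  0.166]
```

Pressed with about 12.5 N at the wrist, about 16.5 N at the joint. The dot centre is (0.5567, -0.2737) against blue's (0.5570, -0.2733). I unload, release and retreat.

Request:
drive_tool(
  series=[
    {"delta_rot":[0,0,0],"linear":[0.06,0,-0.17],"claw":-1},
    {"delta_rot":[0,0,0],"linear":[0.06,0,-0.17],"claw":-1},
    {"delta_rot":[0,0,0],"linear":[0.06,0,-0.17],"claw":1},
    {"delta_rot":[0,0,0],"linear":[0.06,0,-0.17],"claw":1},
    {"delta_rot":[0,0,0],"linear":[0.06,0,-0.17],"claw":1},
    {"delta_rot":[0,0,0],"linear":[0.06,0,-0.17],"claw":1},
    {"delta_rot":[0,0,0],"linear":[0.06,0,-2],"claw":1},
    {"delta_rot":[0,0,0],"linear":[0.06,0,-5],"claw":1},
    {"delta_rot":[0,0,0],"linear":[0.06,0,-9],"claw":1},
    {"delta_rot":[0,0,0],"linear":[0.06,0,-13],"claw":1},
    {"delta_rot":[0,0,0],"linear":[0.06,0,-14],"claw":1},
    {"delta_rot":[0,0,0],"linear":[0.06,0,-14],"claw":1},
  ],
)

```text
time: 24.05
tcp_pos: [0.5478, -0.2251, 0.2504]
tcp_rot: [0.758, -0.629, 0.134, 0.109]
contact_force: [0.2, 0.2, -0.5]
finger_gap: 0.0852
finger_force: 0.0
```

```bash
python3 - <<'E'
from avg import *
o,im=avg(3)
K,M,_=cam("wrist",o)
for d in dots(im,(200,60,440,399),170,80):
    if 60<d[0]<900 and .6<d[1]/d[2]<2: print(d[0],d[3].round(1),onplane(K,M,d[3],Z,Z*.166)[0])
a=get_image("scene")[150:250,170:290];t=get_image("top")[160:280,340:500]
cv2.imwrite("pics/fin.png",np.vstack([np.hstack([cv2.resize(a,(400,333),interpolation=2),cv2.resize(t,(400,333),interpolation=2)]),cv2.resize(im,(400,250)).repeat(1,1) if 0 else np.hstack([cv2.resize(im,(400,250)),np.zeros((250,400,3),np.uint8)])]))
E
```

```text
std [0.0007 0.0002 0.0014] F [ 0.3305  0.1225 -1.1382] rot std [0.     0.0001 0.0011 0.0008]
156 [293.8 159.4] [ 0.5811 -0.2882  0.166 ]
150 [343.3 159.5] [ 0.5414 -0.2955  0.166 ]
157 [343.3 206.2] [ 0.5345 -0.2581  0.166 ]
163 [293.9 206.8] [ 0.5739 -0.2503  0.166 ]
296 [209.4 276.6] [ 0.6305 -0.1825  0.166 ]
281 [429.9 275.7] [ 0.4556 -0.2158  0.166 ]
```

View pics/fin.png

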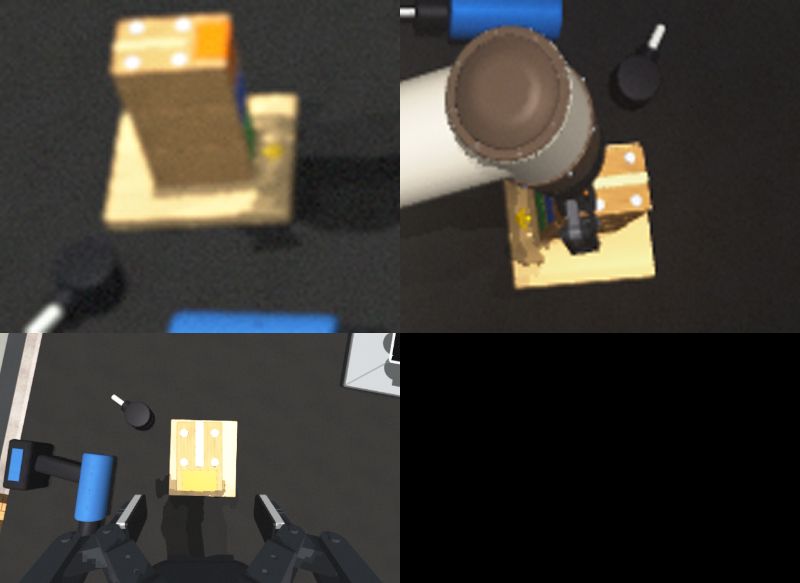

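The final views show a straight column with the orange, blue and green labels all on the arrow side. The top dots are centred within 1 mm of blue's, the drill and castor look unmoved, and the gripper is clear. I'm handing the job in.

```bash
python3 -c "
from cell import *
print(observe()['time'],close_job())"
```

```text
the job is handed in; nothing more can be done
24.3 None
```

The column is built and handed in at 24.3 s: blue sits on green and orange on blue, each square to within about 1 mm with its label facing the green one's way. Each was pressed at 12–13 N at the wrist (about 17 N with its weight) while gripped, and the black carton, drill and castor were left alone.

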